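# Clamp a rail in the dowelling jig: touch plus a quarter turn

### The job

Slide the wooden rail into the dowelling jig under the screw, lying flat between the fences with its end gently but fully home against the bush plate, and let go of it. Then turn the clamp knob clockwise until the rubber foot just touches the rail, and from that touch add a quarter turn more - no less, or the rail creeps when it is drilled, and not much more, or the foot dents it. Leave the rail clamped and the things lying about undisturbed.

Things in the scene. Friction and masses are not known exactly. Their poses are not given: they have to be found in the camera images.
- jig: dowelling jig fixed to the bench. Origin: bench top under the screw axis; x = the way the rail slides in, z up. Plywood base x -72 to +62, y +-58 mm, with a tongue y +-38 to x -150, top at z 12 (rail rests on it). Two wooden fences 49 mm apart (y +-24.5), x -50 to +36, tops z 32, mouth flared out to x -59. Dark steel bridge x +-13, y +-54: legs outside the fences, crossbar z 66 to 80
- knob_grip (a point): centre of the clamp knob, on the screw's vertical axis, at first 119 mm above the bench; sinks with the screw, 6 mm a turn. The knob is a black rounded square, 36 x 36 mm, 24 mm tall (12 above and below this point); its flats face along x and y of this point's frame, so it can be regripped every quarter turn. Steel cap and one white index mark on top. Clockwise from above tightens
- knob (a joint): angle of the clamp knob (rad), growing clockwise seen from above as the screw goes down; a quarter turn is 1.57. Starts at 0.3 to 1.3; touch comes somewhere between 3.2 and 5.9. Free, the screw drags evenly, 0.11 Nm, and stays where left. From touch on, the force on the rail rises evenly, 40 N in a quarter turn, and the moment felt at the hand with it, by about 0.25 Nm
- nut: fixed brass nut, 32 mm across, of the clamp screw; origin on its axis, 80 mm above the bench. Under the bridge the screw carries a round rubber-faced foot, 30 mm across, which turns with it and rubs on the rail once it bears. It is screwed more or less far into the screw, so its height, 2 to 5 mm above a rail in the jig, cannot be told from the knob's angle
- plate_face (a point): point at the foot of the bush plate's inner face, mid-width, 12 mm above the bench (level with the base's top), 36 mm beyond the screw axis; axes as the jig's. With the rail seated, the rail's origin is at x = -110 mm, y = 0, z = 0 in this frame
- bush_plate: aluminium end plate of the jig, 14 mm thick, 100 mm wide, 46 mm tall, with two brass drill bushes showing on its far side. Origin at the foot of its inner face, same point as point plate_face
- rail: planed pale wooden rail, 220 x 45 x 24 mm, about 0.17 kg, pencil lines at both ends (ends alike, either may go in), lying flat on the bench at the robot's left. Origin: centre of its underside; x along its length, z up
- tape: yellow tape measure, 74 x 76 x 36 mm, bystander. Origin: centre of its underside
- offcut: dark hardwood offcut, 50 x 75 x 32 mm, bystander. Origin: centre of its underside
- pot: grey nail pot with red lid, 66 mm across, 82 mm tall, bystander. Origin: centre of its underside

How it is judged:
By the outcome, as a careful person would: the job done as asked, in the order asked, and still so for the second after the job is handed in, with the robot touching nothing.
It also fails if it takes over 72 s, if anything falls off the work surface, if the arm or the gripper's body presses on something with over 40 N, if the wrist force passes 120 N, or if a joint passes its speed limit or range.

### The arm

A 7-joint arm with a two-finger parallel gripper is mounted at the origin on a cart in front of the work surface, level with it; the furniture and walls round the work are solid. World frame = base frame: x ahead of the robot, y to its left, z up, the work surface at z = 0. Lengths are in m, angles in rad, forces in N, time in s.
With the tool pointing down it reaches from about 0.35 to 0.9 m from the base axis. Payload 8.1 kg.
Tool frame: the origin (TCP) lies between the finger pads; the fingertips stand 22 mm ahead of it and the grasp point (between the pads) lies 3 mm ahead of it; z points along the fingers, y is the line along which they close (so a half turn about z gives the same grasp; the last joint's range is limited). The gripper opens to 92 mm and grips with 3 to 60 N. Pads are 19 mm wide; open, the fingers measure 130 mm over their backs; the gripper's body (75 mm by 190 mm) begins 47 mm behind the grasp point.
Start: joints at [-1.213, 0.434, 0.025, 1.573, -0.012, 1.134, -0.075], TCP at [0.278, 0.56, 0.249] pointing down, gripper open.
Joint ranges: [-2.62, 2.62], [-0.44, 2.09], [-1.27, 1.32], [0.08, 2.57], [-1.32, 4.46], [0.12, 2], [-2.74, 2.74]. Speed limits (rad/s): [2.22, 2.22, 3.01, 3.01, 3.14, 3.14, 3.14].

### API

Orientations are given as a unit quaternion [w, x, y, z].
In Python, from bench import robot gives the robot as it stands.
- The arm moves only by the tool move_arm, never from a script. Its argument "increments" is one flat list of numbers, 6 for each row, row after row: the shift along the tool's x, y, z in m, then the turn, a rotation vector about the tool's x, y, z in rad. A call has 1 to 20 rows; each row is the pose to reach, as a shift and turn from the pose commanded when the call began, along the tool's axes at that moment; what a row does not reach only later rows make up. A row lasts 1/8 s, in which the tool goes at most 62.5 mm and 10.7 degrees, less where a joint would pass 70% of its speed; a pose out of reach is approached as far as the arm can. A call with a gripper value outside its range is refused whole. "gripper" is the closure, from -1 (fully open) to 1 (shut), set as the call begins (left out, the last holds). The fingers move at their own pace and stop on an object; the grip force is fixed at half the most. Time passes only in rows, so rows that repeat a pose let the fingers close. It gives the time, the measured TCP pose, the force, the opening and the grip force at its end, in the units of the state.
- robot.get_obs(): the state, without advancing time (a new reading comes with each control period).
- robot.get_image(name): name is "side" or "top"; returns the picture (420x560x3 uint8, red, green, blue); there is no depth.
- robot.camera_params(name): a dict with "mtx" (3x3 intrinsics, pixels), "dist" ([k1, k2, p1, p2, k3] as OpenCV has them; the pictures are not rectified), "R" (3x3) and "t" (3): a world point X has camera coordinates R X + t. Camera axes: x right, y down, z forward; pixel columns grow to the right and rows downward; lengths in m; the calibration is good to about 2 mm. A picture is of the moment at which its call begins. camera_params takes no time and is no camera call.
- robot.finish_job(): hands the job in; it is judged then, once.
Trained networks look in the newest picture that a camera, given by its name, has taken for a name from the list of things; names that differ only in an ending like _2 or _b are one class to them, and where a whole thing is asked for, a point or a joint stands for the part that bears it (a point fixed in the world has none). Each returns a list of dicts, best first, with "p" (0 to 1); they miss things now and then, are a little off and sometimes report something else, mostly with a low value. They report only what shows in the picture. A call takes as long as a camera call.
- robot.spot_in(camera, name): "rect" ([centre column, centre row, width, height] in pixels, round what is visible of it).
- robot.mark_of(camera, name): "centre" ([column, row] in pixels: a listed point, or the origin of a listed thing).
The state is a dict: "time": time; "joint_pos": joint angles; "qd": joint speeds; "effort": joint torques, N m; "position": TCP position; "ee_rot": TCP orientation; "ft_force": force on the tool from outside, world axes, zero at the start; "wrist_torque": the same for the moment, N m; "grip_width": opening from 0.0 (shut) to 1.0 (fully open); "grip_force": force on a finger pad.
Only numpy, scipy, OpenCV 4.12 (cv2) and the standard library are available. Lean on these libraries where they do the work, as an engineer would, in place of code of your own. Each camera call takes 0.05 s, during which the arm holds its last target. There are 200 camera calls.

## Working session

There is one attempt and no reset: what is moved stays moved. The work goes in short steps, Python scripts to look and compute and a tool call to move; the robot and the scene stay as the last step left them, time stands still between calls to the robot, and variables do not carry over. Pictures are saved under pics/ and viewed, at most 10 in all, crops included, and the job is handed in when it is done.

Besides the shell and the picture viewer there is one more tool, called after "Call:" as a command line: name --argument value ..., lists and objects as JSON in quotes. move_arm: Moves the arm, as the interface text tells. Its arguments: {"type":"object","properties":{"increments":{"type":"array","items":{"type":"number"}},"gripper":{"type":"number"}},"required":["increments"]}

```bash
mkdir -p pics; cat > h.py <<'E'
import numpy as np, cv2
from bench import robot
from scipy.spatial.transform import Rotation as Ro
def snap(c,f):
    im=robot.get_image(c); cv2.imwrite('pics/'+f,im[:,:,::-1].copy()); return im
def ray(c,px):
    p=robot.camera_params(c);R=np.array(p['R']);t=np.array(p['t'])
    u=cv2.undistortPoints(np.array([[px]],float),np.array(p['mtx']),np.array(p['dist']))[0,0]
    return -R.T@t, R.T@np.array([u[0],u[1],1])
def onz(c,px,z):
    o,d=ray(c,px); return o+d*(z-o[2])/d[2]
def proj(c,X):
    p=robot.camera_params(c)
    return cv2.projectPoints(np.array(X,float).reshape(-1,3),cv2.Rodrigues(np.array(p['R']))[0],np.array(p['t']),np.array(p['mtx']),np.array(p['dist']))[0][:,0]
def st():
    o=robot.get_obs(); print({k:np.round(o[k],4).tolist() for k in ('time','joint_pos','position','ee_rot','ft_force','wrist_torque','grip_width','grip_force')}); return o
def inc(o,X,yaw=None):
    """shift in tool axes from pose o to world X"""
    q=o['ee_rot'];R=Ro.from_quat([q[1],q[2],q[3],q[0]])
    return R.inv().apply(np.array(X)-o['position'])
E
python3 - <<'E'
from h import *
st()
for c in('top','side'):
    snap(c,c+'0.png')
    for n,z in (('jig',0),('knob_grip',.119),('nut',.08),('plate_face',.012),('rail',0),('tape',0),('offcut',0),('pot',0)):
        for d in robot.mark_of(c,n)[:2]: print(c,n,round(d['p'],2),np.round(d['centre'],1),np.round(onz(c,d['centre'],z),4))
E
```

```text
{'time': 0.0, 'joint_pos': [-1.2126, 0.4352, 0.025, 1.5741, -0.0116, 1.134, -0.0751], 'position': [0.2777, 0.5594, 0.248], 'ee_rot': [-0.0001, 0.2284, 0.9736, -0.0008], 'ft_force': [0.217, -0.6323, 0.7051], 'wrist_torque': [0.0404, -0.0606, 0.0081], 'grip_width': 1.0005, 'grip_force': 0.0}
top jig 0.56 [281.4 192.5] [0.6204 0.0465 0.    ]
top knob_grip 0.57 [282.5 183.6] [0.625  0.0437 0.119 ]
top nut 0.62 [283.9 184.8] [0.629  0.0398 0.08  ]
top nut 0.38 [353.7 277.8] [ 0.3765 -0.1579  0.08  ]
top plate_face 0.72 [281.4 179.2] [0.658  0.0475 0.012 ]
top rail 0.85 [180.3 248.3] [0.4472 0.3382 0.    ]
top tape 0.81 [384.4 269.6] [ 0.4017 -0.2597  0.    ]
top offcut 0.74 [280.4 176. ] [0.6699 0.0508 0.    ]
top offcut 0.68 [351.8 278.4] [ 0.3741 -0.1644  0.    ]
top pot 0.79 [343.4 168.6] [ 0.6977 -0.136   0.    ]
side jig 0.9 [250.  246.7] [0.6264 0.0423 0.    ]
side knob_grip 0.68 [247.9 215.5] [0.6283 0.0435 0.119 ]
side nut 0.77 [249.1 224.9] [0.6253 0.0397 0.08  ]
side plate_face 0.8 [236.5 249.9] [0.6629 0.0481 0.012 ]
side plate_face 0.73 [371.4 320.1] [0.4532 0.3379 0.012 ]
side rail 0.76 [373.8 315.8] [0.438 0.325 0.   ]
side tape 0.61 [287.3 149.3] [ 0.4017 -0.2537  0.    ]
side offcut 0.78 [313.1 163.2] [ 0.3563 -0.1722  0.    ]
side offcut 0.6 [235.9 249.3] [0.6612 0.037  0.    ]
side pot 0.65 [201.2 200.8] [ 0.6938 -0.1494  0.    ]
side pot 0.44 [373.  316.8] [0.4409 0.3266 0.    ]
```

View pics/top0.png

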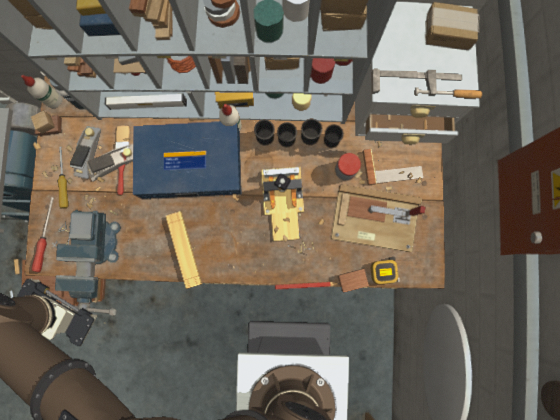

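View pics/side0.png

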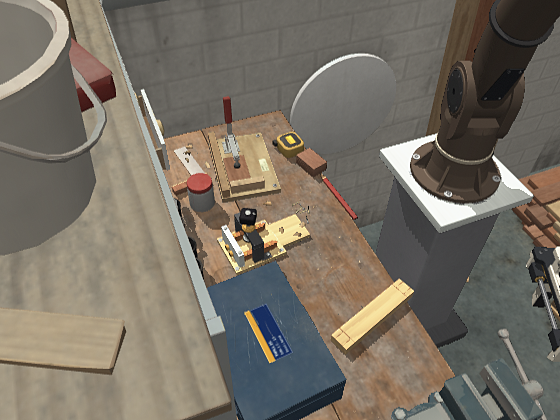

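```bash
python3 - <<'E'
from h import *
a=cv2.imread('pics/top0.png');b=cv2.imread('pics/side0.png')
A=cv2.resize(a[155:255,250:316],None,fx=6,fy=6,interpolation=cv2.INTER_CUBIC)
B=cv2.resize(b[200:280,205:271+50],None,fx=3.4,fy=3.4,interpolation=cv2.INTER_CUBIC)
B=cv2.copyMakeBorder(B,0,600-B.shape[0],0,0,cv2.BORDER_CONSTANT)
cv2.imwrite('pics/crop0.png',np.hstack([A,B]))
im=cv2.cvtColor(a,cv2.COLOR_BGR2HSV)
print(im[250,180],im[225,283],im[220,150])
m=cv2.inRange(im,(18,70,140),(35,255,255)); 
for n,(x0,y0,x1,y1) in dict(rail=(155,200,210,295),jig=(255,160,310,250)).items():
    mm=np.zeros_like(m);mm[y0:y1,x0:x1]=m[y0:y1,x0:x1]
    c=max(cv2.findContours(mm,cv2.RETR_EXTERNAL,cv2.CHAIN_APPROX_NONE)[0],key=cv2.contourArea)
    bx=cv2.boxPoints(cv2.minAreaRect(c)); print(n,bx.tolist(),[np.round(onz('top',p,.024 if n=='rail' else .012)[:2],4).tolist() for p in bx])
    ys,xs=np.nonzero(mm)
    # row-wise left/right edges -> lines
    L=[];Rr=[]
    rows=range(222,278) if n=='rail' else range(216,238)
    for r in rows:
        x=np.nonzero(mm[r])[0]
        if len(x): L.append([x[0]-.5,r]);Rr.append([x[-1]+.5,r])
    for E in(L,Rr):
        P=np.array([onz('top',p,.024 if n=='rail' else .012)[:2] for p in E]); k=np.polyfit(P[:,0],P[:,1],1); print(n,'y=',k,'deg',np.degrees(np.arctan(k[0])),np.std(np.polyval(k,P[:,0])-P[:,1]))
E
```

```text
[ 24 114 233] [ 26 106 233] [ 16  81 145]
rail [[164.396240234375, 214.8867950439453], [183.28302001953125, 209.4905548095703], [204.22640991210938, 282.79241943359375], [185.33963012695312, 288.18865966796875]] [[0.5417, 0.385], [0.559, 0.3301], [0.3499, 0.2594], [0.3326, 0.3132]]
rail y= [0.34002608 0.20018507] deg 18.779372487193456 0.0008538584975969928
rail y= [0.3330452  0.15125112] deg 18.420089803960746 0.0018267773662419614
jig [[263.0, 190.0], [303.0, 190.0], [303.0, 240.0], [263.0, 240.0]] [[0.6244, 0.1005], [0.6276, -0.0165], [0.4811, -0.0197], [0.4779, 0.0958]]
jig y= [0.11601184 0.01275893] deg 6.617407548324102 0.0008726871734070492
jig y= [ 0.09368817 -0.05413734] deg 5.352313557556552 0.0009143026666330774
```

View pics/crop0.png

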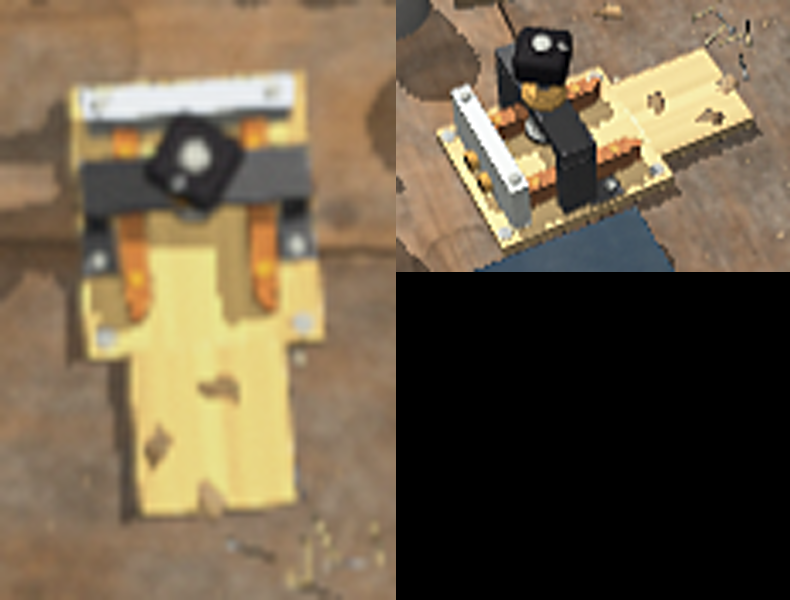

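```bash
cat > fit.py <<'E'
from h import *
from scipy.optimize import least_squares, minimize
T=lambda c:(250-.42+c[0]/6,155-.42+c[1]/6)
S=lambda c:(205-.35+(c[0]-396)/3.4,200-.35+c[1]/3.4)
def W(v,P):
    c,s=np.cos(v[2]),np.sin(v[2]);P=np.array(P,float)
    return np.c_[v[0]+c*P[:,0]-s*P[:,1],v[1]+s*P[:,0]+c*P[:,1],P[:,2]]
if __name__=='__main__':
    tp=[((-150,38,12),(141,517)),((-150,-38,12),(297,500)),((-72,-58,12),(323,340)),((-72,58,12),(90,358)),((50,50,58),(76,87)),((50,-50,58),(291,74))]
    sp=[((62,-58,12),(437,135)),((62,58,12),(505,248)),((-150,38,12),(757,118)),((-150,-38,12),(710,50)),((50,-50,58),(453,90)),((50,50,58),(515,185))]
    X=lambda L:np.array([a for a,_ in L])/1e3
    tq=np.array([T(b) for _,b in tp]);sq=np.array([S(b) for _,b in sp])
    for mode in('both','top','side'):
        f=lambda v:np.r_[(proj('top',W(v,X(tp)))-tq).ravel()*(mode!='side'),(proj('side',W(v,X(sp)))-sq).ravel()*(mode!='top')]
        r=least_squares(f,[.62,.044,.1],loss='soft_l1');print(mode,np.round(r.x,4),np.round(f(r.x),1).tolist())
    def mask(c,box):
        a=cv2.cvtColor(cv2.imread(f'pics/{c}0.png'),cv2.COLOR_BGR2HSV);x0,y0,x1,y1=box
        m=cv2.inRange(a,(17,70,140),(35,255,255));o=np.zeros_like(m);o[y0:y1,x0:x1]=m[y0:y1,x0:x1]
        n,l,s,_=cv2.connectedComponentsWithStats(o);return (l==1+np.argmax(s[1:,4])).astype(np.uint8)
    M={'top':mask('top',(155,200,210,295)),'side':mask('side',(320,270,420,360))}
    box=[(a,b,c) for a in(-.11,.11) for b in(-.0225,.0225) for c in(0,.024)]
    def cost(v,cs):
        s=0
        for c in cs:
            h=cv2.convexHull(proj(c,W(v,box)).astype(np.float32))
            big=np.zeros((420*4,560*4),np.uint8);cv2.fillConvexPoly(big,np.round(h*4+1.5).astype(int),1)
            s+=np.abs(cv2.resize(big.astype(np.float32),(560,420),interpolation=cv2.INTER_AREA)-M[c]).sum()/M[c].sum()
        return s
    for cs in(['top','side'],['top'],['side']):
        r=minimize(cost,[.445,.33,.33],args=(cs,),method='Nelder-Mead',options=dict(initial_simplex=[[.445,.33,.33],[.455,.33,.33],[.445,.34,.33],[.445,.33,.36]]));print(cs,np.round(r.x,4),r.fun)
E
python3 fit.py
```

```text
both [0.6291 0.0465 0.1056] [-0.6, 0.2, -0.4, 1.0, -0.1, 0.4, -1.0, 0.5, 0.4, 1.1, -0.5, 0.6, -0.3, -1.3, -0.2, 0.0, -0.5, -0.7, -1.7, -1.0, -0.5, 0.4, -0.8, 2.3]
top [0.631  0.0457 0.1107] [-0.1, -0.4, 0.1, 0.3, 0.3, -0.3, -0.6, -0.0, 0.6, 0.6, -0.3, -0.1, -0.0, -0.0, -0.0, 0.0, -0.0, -0.0, -0.0, -0.0, -0.0, 0.0, -0.0, 0.0]
side [0.6278 0.0473 0.093 ] [-0.0, 0.0, -0.0, 0.0, -0.0, 0.0, -0.0, 0.0, 0.0, 0.0, -0.0, 0.0, 0.4, -1.5, 0.0, -0.0, 0.4, 0.0, -0.6, -0.5, 0.2, 0.3, -0.5, 2.3]
['top', 'side'] [0.4434 0.3268 0.3265] 0.3098580431043749
['top'] [0.4451 0.3275 0.3263] 0.039729780801209376
['side'] [0.4356 0.321  0.3315] 0.23617381489841988
```

```bash
cat >> h.py <<'E'
def goto(X,ydeg):
    """print tool-frame shift and tool-z turn to put TCP at X with tool y at world angle ydeg (mod 180)"""
    o=robot.get_obs();q=o['ee_rot'];R=Ro.from_quat([q[1],q[2],q[3],q[0]])
    y=R.as_matrix()[:,1];a=np.degrees(np.arctan2(y[1],y[0]))
    d=(ydeg-a+90)%180-90
    # full rotvec to exact down pose
    yy=np.radians(a+d);Y=np.array([np.cos(yy),np.sin(yy),0]);Z=np.array([0,0,-1.]);Rt=Ro.from_matrix(np.c_[np.cross(Y,Z),Y,Z])
    print('shift',np.round(inc(o,X),4).tolist(),'rot',np.round((R.inv()*Rt).as_rotvec(),4).tolist(),'yaw',round(a,2),'j7',round(o['joint_pos'][6],3))
E
python3 -c "
from h import *
goto([.4119,.3163,.09],108.7);goto([.4119,.3163,.025],108.7)"
```

```text
shift [-0.2283, -0.1585, 0.1587] rot [0.0001, 0.0, -0.7873] yaw 63.59 j7 -0.075
shift [-0.2283, -0.1586, 0.2237] rot [0.0001, 0.0, -0.7873] yaw 63.59 j7 -0.075
```

Call:
move_arm --increments '[-0.045,-0.03,0.02,0,0,-0.13,-0.09,-0.06,0.04,0,0,-0.3,-0.137,-0.095,0.07,0,0,-0.46,-0.18,-0.125,0.1,0,0,-0.62,-0.21,-0.15,0.135,0,0,-0.74,-0.2283,-0.1585,0.159,0,0,-0.787,-0.2283,-0.1585,0.159,0,0,-0.787,-0.2283,-0.1585,0.159,0,0,-0.787]' --gripper -1

```text
time: 1.9
position: [0.4118, 0.3178, 0.0906]
ee_rot: [0.0, -0.162, 0.987, 0.001]
ft_force: [0.4, 0.5, 0.1]
grip_width: 0.999
grip_force: 0.0
```

```bash
python3 - <<'E'
from h import *
st();goto([.4119,.3163,.025],108.7)
a=snap('top','t1.png');b=snap('side','s1.png')
cv2.imwrite('pics/c1.png',np.hstack([cv2.resize(a[190:310,140:240],None,fx=4,fy=4)[:,:,::-1],cv2.resize(b[250:370,320:420],None,fx=4,fy=4)[:,:,::-1]]))
E
```

```text
{'time': 1.9, 'joint_pos': [-0.6797, 0.4649, -0.1061, 1.9937, 0.0741, 0.6853, 1.0648], 'position': [0.4118, 0.3178, 0.0906], 'ee_rot': [0.0004, -0.1623, 0.9867, 0.0007], 'ft_force': [0.3963, 0.4722, 0.0969], 'wrist_torque': [0.0596, 0.0581, 0.0148], 'grip_width': 0.9993, 'grip_force': 0.0}
shift [0.0004, -0.0015, 0.0656] rot [0.0012, 0.001, -0.0004] yaw 108.68 j7 1.065
```

View pics/c1.png

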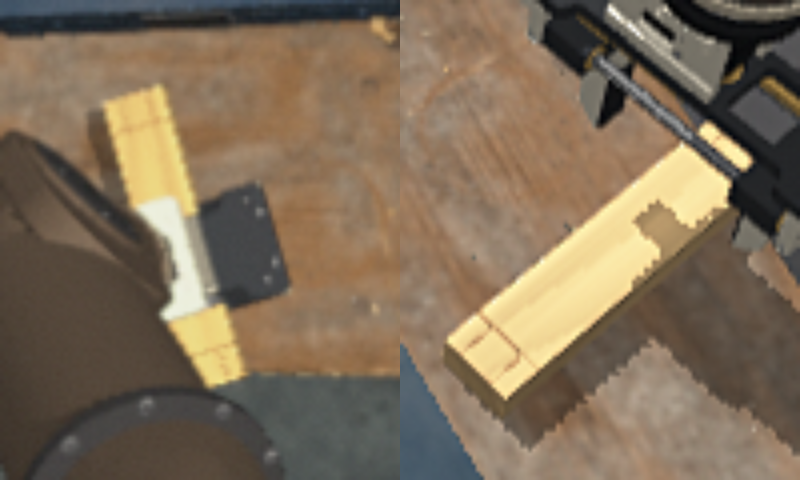

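The picture shows the gripper straddling the rail (far end at about (174,214) in the full top image), so I go down and close.

Call:
move_arm --increments '[0,-0.001,0.03,0,0,0,0,-0.001,0.055,0,0,0,0,-0.001,0.0656,0,0,0,0,-0.001,0.0656,0,0,0,0,-0.001,0.0656,0,0,0]'

```text
time: 2.62
position: [0.4126, 0.3161, 0.0251]
ee_rot: [0.001, -0.163, 0.987, 0.0]
ft_force: [0.2, 0.3, -0.4]
grip_width: 1.004
grip_force: 0.0
```

Call:
move_arm --increments '[0,0,0,0,0,0,0,0,0,0,0,0,0,0,0,0,0,0,0,0,0,0,0,0,0,0,0,0,0,0,0,0,0,0,0,0]' --gripper 1

```text
time: 3.38
position: [0.4123, 0.3153, 0.0241]
ee_rot: [-0.0, -0.162, 0.987, -0.0]
ft_force: [0.3, -0.0, -0.2]
grip_width: 0.49
grip_force: 30.0
```

```bash
python3 - <<'E'
from h import *
st()
# pre-insert: rail centre at jig (-.185,0), grasp 35mm behind; rail bottom 20 mm above tongue, then 1.5mm
from fit import W
J=(.630,.046,.108)
for dx,z in((-.22,.075),(-.22,.0385)): 
    p=W(J,[(dx,0,0)])[0]; p[2]=z; goto(p,90+np.degrees(.108))
E
```

```text
{'time': 3.375, 'joint_pos': [-0.6887, 0.5718, -0.091, 2.0377, 0.0964, 0.5362, 1.0485], 'position': [0.4123, 0.3153, 0.0241], 'ee_rot': [-0.0, -0.1623, 0.9867, -0.0], 'ft_force': [0.2539, -0.0256, -0.1763], 'wrist_torque': [-0.0099, 0.0588, -0.0542], 'grip_width': 0.4897, 'grip_force': 29.9977}
shift [0.0948, -0.2773, -0.0509] rot [-0.0001, -0.0001, 0.218] yaw 108.68 j7 1.049
shift [0.0948, -0.2773, -0.0144] rot [-0.0001, -0.0001, 0.218] yaw 108.68 j7 1.049
```

Call:
move_arm --increments '[0,0,-0.03,0,0,0,0.01,-0.03,-0.051,0,0,0,0.03,-0.08,-0.051,0,0,0.05,0.045,-0.13,-0.051,0,0,0.09,0.06,-0.18,-0.051,0,0,0.14,0.08,-0.23,-0.051,0,0,0.19,0.0948,-0.265,-0.051,0,0,0.218,0.0948,-0.2773,-0.051,0,0,0.218,0.0948,-0.2773,-0.051,0,0,0.218,0.0948,-0.2773,-0.051,0,0,0.218]'

```text
time: 4.62
position: [0.4115, 0.0236, 0.0751]
ee_rot: [0.0, -0.055, 0.998, 0.0]
ft_force: [0.5, 0.4, -2.2]
grip_width: 0.487
grip_force: 30.0
```

```bash
python3 - <<'E'
from h import *
from fit import W
o=st()
J=(.630,.046,.108);p=W(J,[(-.22,0,0)])[0];p[2]=.0385;goto(p,90+np.degrees(.108))
a=snap('top','t2.png');b=snap('side','s2.png')
cv2.imwrite('pics/c2.png',np.hstack([cv2.resize(a[155:255,240:320],None,fx=5,fy=5)[:,:,::-1],cv2.resize(b[200:300,220:300],None,fx=5,fy=5)[:,:,::-1]]))
E
```

```text
{'time': 4.625, 'joint_pos': [-0.1465, 0.3596, -0.0496, 2.2584, 0.0338, 0.524, 1.4584], 'position': [0.4115, 0.0236, 0.0751], 'ee_rot': [0.0001, -0.0549, 0.9985, 0.0003], 'ft_force': [0.4538, 0.4065, -2.1638], 'wrist_torque': [0.0463, 0.0741, -0.0474], 'grip_width': 0.4874, 'grip_force': 29.9953}
shift [0.0004, -0.0013, 0.0366] rot [0.0006, 0.0003, 0.0018] yaw 96.29 j7 1.458
```

View pics/c2.png

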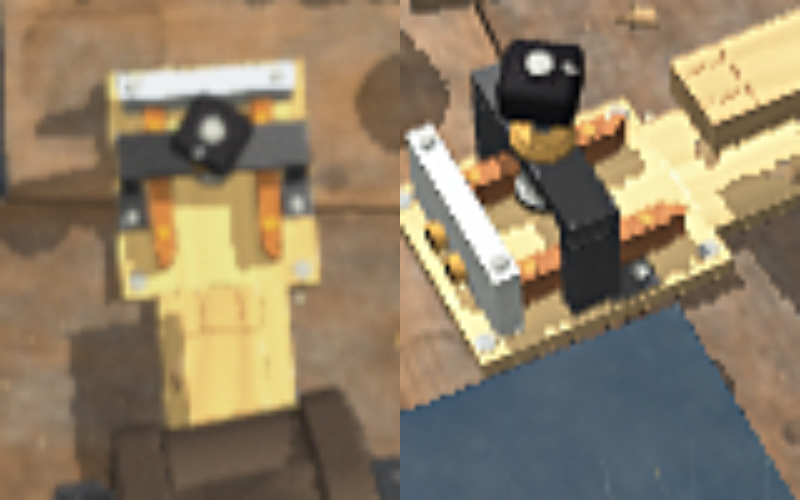

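Call:
move_arm --increments '[0,-0.001,0.02,0,0,0.001,0,-0.001,0.037,0,0,0.001,0,-0.001,0.037,0,0,0.001,-0.02,-0.001,0.037,0,0,0.001,-0.04,-0.001,0.037,0,0,0.001,-0.05,-0.001,0.037,0,0,0.001,-0.05,-0.001,0.037,0,0,0.001]'

```text
time: 5.6
position: [0.4615, 0.0271, 0.0384]
ee_rot: [0.0, -0.054, 0.999, 0.0]
ft_force: [0.4, -0.7, -1.3]
grip_width: 0.483
grip_force: 30.0
```

```bash
python3 - <<'E'
from h import *
from fit import W
o=st()
J=(.630,.046,.108);p=W(J,[(-.11,0,0)])[0];p[2]=.037;goto(p,90+np.degrees(.108))
E
```

```text
{'time': 5.6, 'joint_pos': [-0.1428, 0.4858, -0.0407, 2.1698, 0.0405, 0.486, 1.4636], 'position': [0.4615, 0.0271, 0.0384], 'ee_rot': [0.0003, -0.0537, 0.9986, 0.0001], 'ft_force': [0.373, -0.6852, -1.2614], 'wrist_torque': [-0.0178, 0.1079, -0.0097], 'grip_width': 0.4829, 'grip_force': 29.9952}
shift [-0.0595, 0.0007, 0.0015] rot [0.0001, 0.0006, -0.0005] yaw 96.16 j7 1.464
```

Call:
move_arm --increments '[-0.012,0,0.001,0,0,0,-0.024,0,0.001,0,0,0,-0.036,0,0.001,0,0,0,-0.048,0,0.001,0,0,0,-0.052,0,0.001,0,0,0,-0.052,0,0.001,0,0,0]'

```text
time: 6.35
position: [0.5128, 0.0323, 0.037]
ee_rot: [-0.0, -0.054, 0.999, -0.0]
ft_force: [0.2, 1.0, -0.7]
grip_width: 0.49
grip_force: 30.0
```

Call:
move_arm --increments '[-0.001,0,0,0,0,0,-0.002,0,0,0,0,0,-0.003,0,0,0,0,0,-0.003,0,0,0,0,0]'

```text
time: 6.85
position: [0.5158, 0.0326, 0.0372]
ee_rot: [0.0, -0.054, 0.999, 0.0]
ft_force: [0.1, 0.2, -1.7]
grip_width: 0.486
grip_force: 30.0
```

Call:
move_arm --increments '[-0.001,0,0,0,0,0,-0.002,0,0,0,0,0,-0.003,0,0,0,0,0,-0.003,0,0,0,0,0]'

```text
time: 7.35
position: [0.5189, 0.033, 0.0371]
ee_rot: [0.0, -0.054, 0.999, 0.0]
ft_force: [0.4, -1.3, -1.4]
grip_width: 0.483
grip_force: 30.0
```

Call:
move_arm --increments '[-0.001,0,0,0,0,0,-0.002,0,0,0,0,0,-0.002,0,0,0,0,0]'

```text
time: 7.72
position: [0.5209, 0.0332, 0.0371]
ee_rot: [0.0, -0.054, 0.999, 0.0]
ft_force: [0.7, -0.1, -1.1]
grip_width: 0.486
grip_force: 30.0
```

Call:
move_arm --increments '[-0.001,0,0,0,0,0,-0.0015,0,0,0,0,0,-0.0015,0,0,0,0,0]'

```text
time: 8.1
position: [0.5223, 0.0333, 0.0371]
ee_rot: [0.0, -0.054, 0.999, 0.0]
ft_force: [-0.3, -0.6, -1.4]
grip_width: 0.49
grip_force: 30.0
```

Call:
move_arm --increments '[-0.001,0,0,0,0,0,-0.0015,0,0,0,0,0,-0.0015,0,0,0,0,0]'

```text
time: 8.48
position: [0.5238, 0.0335, 0.0371]
ee_rot: [0.0, -0.054, 0.999, 0.0]
ft_force: [-0.1, -0.3, -2.2]
grip_width: 0.487
grip_force: 30.0
```

Call:
move_arm --increments '[-0.001,0,0,0,0,0,-0.0015,0,0,0,0,0,-0.0015,0,0,0,0,0]'

```text
time: 8.85
position: [0.5241, 0.0335, 0.0368]
ee_rot: [-0.001, -0.054, 0.999, -0.0]
ft_force: [-5.2, -0.6, -0.3]
grip_width: 0.488
grip_force: 30.0
```

Call:
move_arm --increments '[-0.001,0,0,0,0,0,-0.0015,0,0,0,0,0,-0.0015,0,0,0,0,0]'

```text
time: 9.22
position: [0.5241, 0.0335, 0.0365]
ee_rot: [-0.002, -0.054, 0.999, -0.0]
ft_force: [-8.9, -1.3, 1.5]
grip_width: 0.484
grip_force: 30.0
```

Call:
move_arm --increments '[0,0,0.0007,0,0,0,0,0,0.0012,0,0,0,0,0,0.0012,0,0,0]'

```text
time: 9.6
position: [0.5241, 0.0334, 0.0362]
ee_rot: [-0.002, -0.054, 0.999, -0.0]
ft_force: [-12.9, -0.4, 14.6]
grip_width: 0.489
grip_force: 30.0
```

```bash
python3 - <<'E'
from h import *
st()
a=snap('top','t3.png');b=snap('side','s3.png')
cv2.imwrite('pics/c3.png',np.hstack([cv2.resize(a[155:255,240:320],None,fx=5,fy=5)[:,:,::-1],cv2.resize(b[200:300,220:300],None,fx=5,fy=5)[:,:,::-1]]))
E
```

```text
{'time': 9.6, 'joint_pos': [-0.138, 0.5573, -0.0372, 2.0162, 0.0361, 0.5731, 1.4778], 'position': [0.5241, 0.0334, 0.0362], 'ee_rot': [-0.0022, -0.0535, 0.9986, -0.0002], 'ft_force': [-12.8895, -0.3619, 14.6182], 'wrist_torque': [-0.0644, 2.5582, -0.0286], 'grip_width': 0.4887, 'grip_force': 29.9995}
```

View pics/c3.png

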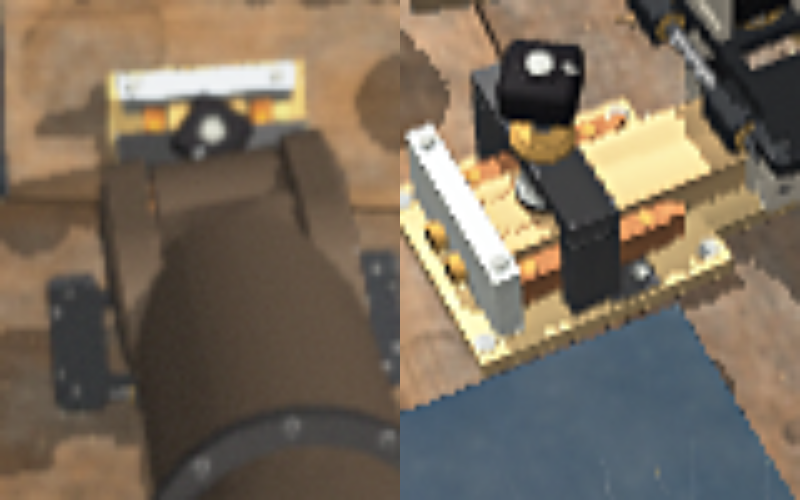

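The picture shows the rail between the fences, its end at the bush plate. I ease the push, then open.

Call:
move_arm --increments '[0.001,0,-0.001,0,0,0,0.002,0,-0.002,0,0,0,0.002,0,-0.002,0,0,0]'

```text
time: 10.07
position: [0.5241, 0.0334, 0.0377]
ee_rot: [-0.001, -0.054, 0.999, -0.0]
ft_force: [-4.7, -0.2, -1.9]
grip_width: 0.485
grip_force: 30.0
```

Call:
move_arm --increments '[0,0,0,0,0,0,0,0,0,0,0,0,0,0,0,0,0,0,0,0,0,0,0,0]' --gripper -1

```text
time: 10.58
position: [0.5251, 0.0336, 0.0381]
ee_rot: [0.0, -0.054, 0.999, 0.0]
ft_force: [1.2, 0.4, -0.0]
grip_width: 0.874
grip_force: 0.0
```

Call:
move_arm --increments '[0,0,-0.02,0,0,0,0,0,-0.06,0,0,0,0,0,-0.11,0,0,0,0,0,-0.16,0,0,0,0.04,0,-0.2,0,0,0,0.1,0,-0.2,0,0,0,0.1,0,-0.2,0,0,0]'

```text
time: 11.45
position: [0.4209, 0.022, 0.2378]
ee_rot: [-0.001, -0.053, 0.999, -0.0]
ft_force: [-0.2, 0.2, -0.3]
grip_width: 1.0
grip_force: 0.0
```

```bash
python3 - <<'E'
from h import *
st()
for c in('top','side'):
    im=snap(c,c+'4.png')
    for n,z in(('knob_grip',.119),('nut',.08),('rail',.012),('plate_face',.012)):
        for d in robot.mark_of(c,n)[:1]: print(c,n,round(d['p'],2),np.round(d['centre'],1),np.round(onz(c,d['centre'],z),4))
a=cv2.imread('pics/top4.png');b=cv2.imread('pics/side4.png')
cv2.imwrite('pics/c4.png',np.hstack([cv2.resize(a[160:220,255:315],None,fx=6.6,fy=6.6),cv2.resize(b[200:260,220:280],None,fx=6.6,fy=6.6)]))
E
```

```text
{'time': 11.45, 'joint_pos': [-0.1296, 0.1192, -0.055, 2.0459, 0.0081, 0.9789, 1.489], 'position': [0.4209, 0.022, 0.2378], 'ee_rot': [-0.0011, -0.0534, 0.9986, -0.0002], 'ft_force': [-0.1715, 0.2043, -0.299], 'wrist_torque': [0.0499, -0.0773, 0.0277], 'grip_width': 1.0, 'grip_force': 0.0}
top knob_grip 0.74 [280.5 182.4] [0.6281 0.0492 0.119 ]
top nut 0.44 [286.5 184.8] [0.6292 0.0326 0.08  ]
top rail 0.66 [284.4 211.3] [0.5632 0.0362 0.012 ]
top plate_face 0.96 [278.2 177.5] [0.6628 0.0571 0.012 ]
side knob_grip 0.56 [245.9 213.3] [0.6303 0.0355 0.119 ]
side nut 0.81 [249.7 226.5] [0.6257 0.0448 0.08  ]
side rail 0.96 [276.7 233. ] [0.5529 0.0354 0.012 ]
side plate_face 0.83 [236.9 251.6] [0.6637 0.0533 0.012 ]
```

View pics/c4.png

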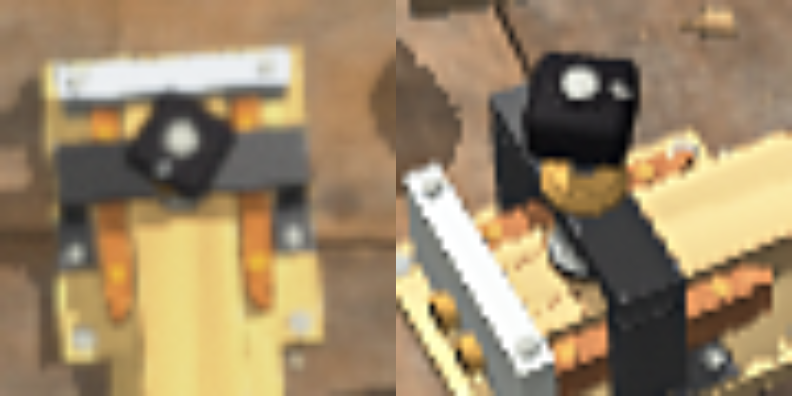

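```bash
python3 - <<'E'
from h import *
a=cv2.imread('pics/top4.png');g=a.max(2)
T=lambda x,y:(254.58+x/6.6,159.58+y/6.6)
c=onz('top',T(180,135),.132);m=onz('top',T(163,170),.131);print('cap',c,'mark ang',np.degrees(np.arctan2(*(m-c)[1::-1])))
q=[onz('top',T(*p),.131)[:2] for p in((172,97),(238,125),(205,197),(127,155))];q=np.array(q);print(q.mean(0),np.linalg.norm(np.diff(q,axis=0),axis=1),[np.degrees(np.arctan2(*(q[(i+1)%4]-q[i])[::-1]))%90 for i in range(4)])
S=lambda x,y:(219.58+(x-396)/6.6,199.58+y/6.6)
c2=onz('side',S(577,84),.132);m2=onz('side',S(620,90),.131);print('cap side',c2,np.degrees(np.arctan2(*(m2-c2)[1::-1])))
for th in(45,55,65):
    mm=np.zeros_like(g);mm[168:195,270:296]=(g[168:195,270:296]<th)*255
    cs=max(cv2.findContours(mm,cv2.RETR_EXTERNAL,cv2.CHAIN_APPROX_NONE)[0],key=cv2.contourArea);print(th,cv2.minAreaRect(cs))
# bright blobs: cap
for nm,im in (('top',a),('side',cv2.imread('pics/side4.png'))):
    u,v=(282,180) if nm=='top' else (247,212)
    gg=im.min(2).astype(float)[v-4:v+5,u-5:u+6];print(nm);print(gg.astype(int))
E
```

```text
cap [0.63221523 0.04567124 0.132     ] mark ang 155.7310477506745
[0.62898414 0.04334665] [0.02925912 0.03263092 0.03609973] [np.float64(68.16175974778149), np.float64(67.18825068814309), np.float64(62.881330422385055), np.float64(54.28050378872115)]
cap side [0.63043607 0.04447443 0.132     ] 151.14004257187568
45 ((275.7500305175781, 184.25001525878906), (4.242640495300293, 2.1213202476501465), 45.0)
55 ((281.95947265625, 182.25674438476562), (13.252230644226074, 13.019735336303711), 35.53767776489258)
65 ((282.0, 182.0), (13.312806129455566, 13.867505073547363), 33.6900634765625)
top
[[ 86  48  46  52  49  48  51  47  54  78 107]
 [ 78  48  50  52  59  63  63  50  46  52  70]
 [ 51  46  55  72 110 126 117  64  48  49  51]
 [ 45  47  63 110 173 185 172 102  54  46  51]
 [ 48  51  79 142 201 204 197 152  69  49  50]
 [ 49  51  84 147 198 202 199 166  74  50  52]
 [ 49  51  72 119 167 180 166 124  61  53  51]
 [ 51  54  55  70 100 124 101  63  46  49  44]
 [ 42  59  93 102  60  59  50  45  47  48  44]]
side
[[ 58  23  23  47  43  39  60  62  87  81  98]
 [ 28  38  36  30  21  41  36  16  20  25  23]
 [ 37  40  34  48 122 144 140  93  38  30  34]
 [ 43  39  28 124 238 237 232 200  90  25  26]
 [ 47  47  27 186 234 225 216 234 137  20  51]
 [ 46  57  28 146 231 234 215 218 127  21  88]
 [ 47  45  35  35 186 220 182 125  22  27  21]
 [ 48  46  57  31  20  11  24  25  28  30  35]
 [ 50  47  46  37  32  25  33  37  26  41  39]]
```

```bash
python3 - <<'E'
from h import *
def tri(p,q):
    o1,d1=ray('top',p);o2,d2=ray('side',q);s=np.linalg.lstsq(np.c_[d1,-d2],o2-o1,rcond=None)[0];return (o1+s[0]*d1+o2+s[1]*d2)/2,np.linalg.norm(o1+s[0]*d1-o2-s[1]*d2)
print('box',tri((240,193),(284,266)))
print('topcam',ray('top',(0,0))[0])
for z in(.2,.3,.5,.8): print(z,onz('top',(283,116),z))
goto([.631,.045,.20],154);goto([.631,.045,.128],154)
E
```

```text
box (array([0.59762775, 0.16654926, 0.06837982]), np.float64(0.015834366487203898))
topcam [0.3857736  0.04073948 1.39960642]
0.2 [0.78831093 0.04696843 0.2       ]
0.3 [0.75475515 0.04644918 0.3       ]
0.5 [0.68764358 0.04541068 0.5       ]
0.8 [0.58697623 0.04385293 0.8       ]
shift [-0.2065, -0.0, 0.0376] rot [0.0003, -0.0005, -1.0099] yaw 96.14 j7 1.489
shift [-0.2066, -0.0, 0.1096] rot [0.0003, -0.0005, -1.0099] yaw 96.14 j7 1.489
```

Call:
move_arm --increments '[-0.02,0,0.0,0,0,-0.17,-0.06,0,0.01,0,0,-0.34,-0.1,0,0.02,0,0,-0.51,-0.15,0,0.03,0,0,-0.68,-0.19,0,0.0376,0,0,-0.85,-0.2065,0,0.0376,0,0,-1.01,-0.2065,0,0.0376,0,0,-1.01,-0.2065,0,0.0376,0,0,-1.01]'

```text
time: 12.95
position: [0.6299, 0.0448, 0.2001]
ee_rot: [-0.0, -0.529, 0.849, 0.0]
ft_force: [-0.7, -1.2, -0.4]
grip_width: 1.002
grip_force: 0.0
```

```bash
python3 - <<'E'
from h import *
st();goto([.631,.045,.127],154)
b=snap('side','s5.png');cv2.imwrite('pics/c5.png',cv2.resize(b[150:250,190:310],None,fx=5,fy=5)[:,:,::-1])
E
```

```text
{'time': 12.95, 'joint_pos': [-0.028, 0.4971, -0.1888, 1.6027, 0.1031, 1.0524, 2.4389], 'position': [0.6299, 0.0448, 0.2001], 'ee_rot': [-0.0004, -0.5286, 0.8489, 0.0002], 'ft_force': [-0.6606, -1.2342, -0.4396], 'wrist_torque': [0.1166, 0.0716, -0.0231], 'grip_width': 1.0021, 'grip_force': 0.0}
shift [-0.0007, -0.0009, 0.0731] rot [0.0008, -0.0004, -0.0032] yaw 153.82 j7 2.439
```

View pics/c5.png

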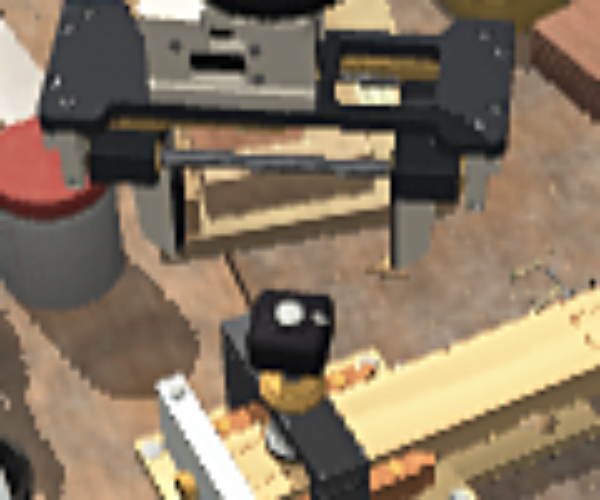

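The picture shows the fingers either side of and square to the knob (cap at (290,315) in the crop). I descend and close.

Call:
move_arm --increments '[-0.001,0,0.03,0,0,0,-0.001,0,0.06,0,0,0,-0.001,0,0.073,0,0,0,-0.001,0,0.073,0,0,0,-0.001,0,0.073,0,0,0]'

```text
time: 13.62
position: [0.6317, 0.046, 0.1287]
ee_rot: [0.001, -0.53, 0.848, -0.0]
ft_force: [-0.5, 0.2, 0.7]
grip_width: 1.003
grip_force: 0.0
```

Call:
move_arm --increments '[0,0,0,0,0,0,0,0,0,0,0,0,0,0,0,0,0,0,0,0,0,0,0,0,0,0,0,0,0,0,0,0,0,0,0,0]' --gripper 1

```text
time: 14.38
position: [0.6313, 0.0458, 0.1274]
ee_rot: [0.0, -0.53, 0.848, -0.0]
ft_force: [6.9, -3.0, -0.1]
grip_width: 0.398
grip_force: 19.3
```

```bash
python3 -c "
from h import *
st();goto([.631,.045,.127],154)"
```

```text
{'time': 14.375, 'joint_pos': [-0.0344, 0.572, -0.1823, 1.674, 0.1251, 0.9065, 2.4224], 'position': [0.6313, 0.0458, 0.1274], 'ee_rot': [0.0002, -0.53, 0.848, -0.0002], 'ft_force': [6.8639, -3.0233, -0.1156], 'wrist_torque': [-0.5467, -1.1735, -0.1077], 'grip_width': 0.3979, 'grip_force': 19.2527}
shift [0.0008, -0.0, 0.0004] rot [-0.0005, 0.0002, 0.0001] yaw 154.01 j7 2.422
```

Call:
move_arm --increments '[0,-0.001,0,0,0,0,0,-0.0015,0,0,0,0,0,-0.0015,0,0,0,0]'

```text
time: 14.75
position: [0.6317, 0.0456, 0.1273]
ee_rot: [-0.001, -0.53, 0.848, 0.001]
ft_force: [-5.2, 1.7, 5.0]
grip_width: 0.397
grip_force: 29.5
```

```bash
python3 -c "
from h import *
st()"
```

```text
{'time': 14.75, 'joint_pos': [-0.0336, 0.5735, -0.1826, 1.6714, 0.1245, 0.9094, 2.4239], 'position': [0.6317, 0.0456, 0.1273], 'ee_rot': [-0.0005, -0.5301, 0.8479, 0.0005], 'ft_force': [-5.2122, 1.7265, 4.9615], 'wrist_torque': [0.4298, 1.4144, -0.1015], 'grip_width': 0.3973, 'grip_force': 29.4856}
```

Call:
move_arm --increments '[0,0.0006,0,0,0,0.1,0,0.0006,0.0002,0,0,0.25,0,0.0006,0.0004,0,0,0.4,0,0.0006,0.0006,0,0,0.55,0,0.0006,0.0007,0,0,0.7,0,0.0006,0.0008,0,0,0.85,0,0.0006,0.001,0,0,1.0,0,0.0006,0.0011,0,0,1.15,0,0.0006,0.0012,0,0,1.3,0,0.0006,0.0013,0,0,1.4,0,0.0006,0.0013,0,0,1.4]'

```text
time: 16.12
position: [0.6323, 0.044, 0.1261]
ee_rot: [0.001, 0.141, 0.99, -0.001]
ft_force: [-0.1, -4.6, 0.5]
grip_width: 0.396
grip_force: 29.5
```

```bash
cat >> h.py <<'E'
def yaw():
    o=st();q=o['ee_rot'];R=Ro.from_quat([q[1],q[2],q[3],q[0]]).as_matrix();print('YAW',round(np.arctan2(R[1,1],R[0,1]),4),'tilt',np.round(R[:2,2],4))
E
python3 -c "
from h import *
yaw()"
```

```text
{'time': 16.125, 'joint_pos': [-0.28, 0.5676, 0.1865, 1.6968, -0.1263, 0.8884, 1.2453], 'position': [0.6323, 0.044, 0.1261], 'ee_rot': [0.0006, 0.1411, 0.99, -0.0009], 'ft_force': [-0.1453, -4.5601, 0.5278], 'wrist_torque': [-0.8916, -0.0381, -0.0856], 'grip_width': 0.3959, 'grip_force': 29.488}
YAW 1.2877 tilt [ 0.0009 -0.0019]
```

```bash
cat >> h.py <<'E'
def meas(n=5):
    T=[];F=[];Y=[]
    for i in range(n):
        if i: robot.get_image('top')
        o=robot.get_obs();T.append(o['wrist_torque']);F.append(o['ft_force']);q=o['ee_rot'];R=Ro.from_quat([q[1],q[2],q[3],q[0]]).as_matrix();Y.append(np.arctan2(R[1,1],R[0,1]))
    T=np.array(T);s='yaw %.4f tz %.4f sd %.4f'%(np.mean(Y),T[:,2].mean(),T[:,2].std());print(s,'F',np.round(np.mean(F,0),1),'pos',np.round(o['position'],4),'j7',round(o['joint_pos'][6],3),'t',o['time'])
    open('log.txt','a').write(s+'\n')
E
python3 -c "
from h import *
meas()"
```

```text
yaw 1.2890 tz -0.0924 sd 0.0354 F [ 0.4 -5.1 -0.1] pos [0.6323 0.044  0.1261] j7 1.247 t 16.325
```

Call:
move_arm --increments '[0,-0.0005,0.0001,0,0,0.15,0,-0.0005,0.0003,0,0,0.3,0,-0.0005,0.0003,0,0,0.3]'

```text
time: 16.7
position: [0.6321, 0.0436, 0.1258]
ee_rot: [0.001, 0.288, 0.958, -0.001]
ft_force: [1.0, -5.4, 0.5]
grip_width: 0.395
grip_force: 29.5
```

```bash
python3 -c "
from h import *
meas()"
```

```text
yaw 0.9888 tz -0.0924 sd 0.0196 F [ 0.3 -5.7  0. ] pos [0.6321 0.0436 0.1258] j7 0.998 t 16.9
```

Call:
move_arm --increments '[0,0,0.0001,0,0,0.15,0,0,0.0003,0,0,0.3,0,0,0.0003,0,0,0.3]'

```text
time: 17.27
position: [0.6318, 0.0433, 0.1254]
ee_rot: [0.0, 0.428, 0.904, -0.001]
ft_force: [-1.0, -5.8, 1.9]
grip_width: 0.394
grip_force: 29.5
```

```bash
python3 -c "
from h import *
meas()"
```

```text
yaw 0.6886 tz -0.1110 sd 0.0266 F [-0.9 -6.2  1.2] pos [0.6319 0.0433 0.1255] j7 0.749 t 17.475
```

Call:
move_arm --increments '[0,0,0.0001,0,0,0.15,0,0,0.0003,0,0,0.3,0,0,0.0003,0,0,0.3]'

```text
time: 17.85
position: [0.6315, 0.0431, 0.1251]
ee_rot: [0.0, 0.558, 0.83, -0.001]
ft_force: [-2.4, -6.0, 3.2]
grip_width: 0.394
grip_force: 29.5
```

```bash
python3 -c "
from h import *
meas()"
```

```text
yaw 0.3885 tz -0.0900 sd 0.0280 F [-2.4 -6.4  2.7] pos [0.6315 0.0431 0.1252] j7 0.502 t 18.05
```

Call:
move_arm --increments '[-0.0006,-0.0003,0.0001,0,0,0.15,-0.0006,-0.0003,0.0002,0,0,0.3,-0.0006,-0.0003,0.0002,0,0,0.3]'

```text
time: 18.42
position: [0.6311, 0.0429, 0.1249]
ee_rot: [0.0, 0.676, 0.737, -0.001]
ft_force: [-3.6, -5.5, 3.3]
grip_width: 0.395
grip_force: 29.5
```

```bash
python3 -c "
from h import *
meas()"
```

```text
yaw 0.0888 tz -0.1135 sd 0.0476 F [-3.4 -5.1  3.6] pos [0.6311 0.0429 0.1249] j7 0.257 t 18.625
```

Call:
move_arm --increments '[0,0,0.0001,0,0,0.15,0,0,0.0003,0,0,0.3,0,0,0.0003,0,0,0.3]'

```text
time: 19.0
position: [0.6308, 0.043, 0.1246]
ee_rot: [-0.0, 0.778, 0.628, -0.001]
ft_force: [-5.1, -6.3, 5.9]
grip_width: 0.393
grip_force: 29.5
```

```bash
python3 -c "
from h import *
meas()"
```

```text
yaw -0.2112 tz -0.1028 sd 0.0356 F [-4.7 -5.4  5.4] pos [0.6308 0.0429 0.1245] j7 0.012 t 19.2
```

Call:
move_arm --increments '[0,0,0.0001,0,0,0.15,0,0,0.0003,0,0,0.3,0,0,0.0003,0,0,0.3]'

```text
time: 19.58
position: [0.6304, 0.0431, 0.1242]
ee_rot: [-0.0, 0.863, 0.505, -0.001]
ft_force: [-6.6, -5.1, 6.1]
grip_width: 0.394
grip_force: 29.5
```

```bash
python3 -c "
from h import *
meas()"
```

```text
yaw -0.5111 tz -0.1176 sd 0.0242 F [-6.6 -4.7  6.4] pos [0.6304 0.0431 0.1242] j7 -0.232 t 19.775
```

Call:
move_arm --increments '[-0.0007,-0.0003,-0.0004,0,0,0.15,-0.0007,-0.0003,-0.0003,0,0,0.3,-0.0007,-0.0003,-0.0003,0,0,0.3]'

```text
time: 20.15
position: [0.63, 0.0433, 0.124]
ee_rot: [-0.0, 0.929, 0.37, -0.001]
ft_force: [-3.9, -3.8, 1.7]
grip_width: 0.397
grip_force: 29.5
```

```bash
python3 -c "
from h import *
meas()"
```

```text
yaw -0.8106 tz -0.1210 sd 0.0216 F [-4.4 -3.5  1.2] pos [0.63   0.0433 0.1241] j7 -0.475 t 20.35
```

Call:
move_arm --increments '[-0.0003,0,0.0001,0,0,0.15,-0.0003,0,0.0002,0,0,0.3,-0.0003,0,0.0002,0,0,0.3]'

```text
time: 20.72
position: [0.6297, 0.0436, 0.1237]
ee_rot: [-0.0, 0.974, 0.228, -0.001]
ft_force: [-4.6, -2.2, 1.3]
grip_width: 0.395
grip_force: 29.5
```

```bash
python3 -c "
from h import *
meas(8)"
```

```text
yaw -1.1101 tz -0.1149 sd 0.0415 F [-4.5 -2.1  0.9] pos [0.6297 0.0435 0.1238] j7 -0.718 t 21.075
```

Call:
move_arm --increments '[0,0,0,0,0,0,0,0,0,0,0,0,0,0,0,0,0,0,0,0,0,0,0,0,0,0,0,0,0,0]' --gripper -1

```text
time: 21.7
position: [0.6309, 0.0437, 0.1244]
ee_rot: [0.0, 0.974, 0.227, 0.0]
ft_force: [0.3, 0.8, -0.2]
grip_width: 0.893
grip_force: 0.0
```

Call:
move_arm --increments '[0.0015,0,0,0,0,-0.16,0.0015,0,0,0,0,-0.32,0.0015,0,0,0,0,-0.48,0.0015,0,0,0,0,-0.64,0.0015,0,0,0,0,-0.8,0.0015,0,0,0,0,-0.96,0.0015,0,0,0,0,-1.12,0.0015,0,0,0,0,-1.28,0.0015,0,0,0,0,-1.44,0.0015,0,0,0,0,-1.571]'

```text
time: 22.95
position: [0.6322, 0.0441, 0.1245]
ee_rot: [0.0, 0.526, 0.851, 0.0]
ft_force: [0.2, 0.3, -0.1]
grip_width: 1.002
grip_force: 0.0
```

Call:
move_arm --increments '[0,0,0,0,0,-0.16,0,0,0,0,0,-0.32,0,0,0,0,0,-0.48,0,0,0,0,0,-0.64,0,0,0,0,0,-0.8,0,0,0,0,0,-0.96,0,0,0,0,0,-1.12,0,0,0,0,0,-1.28,0,0,0,0,0,-1.44,0,0,0,0,0,-1.571,0,0,0,0,0,-1.571,0,0,0,0,0,-1.571]'

```text
time: 24.45
position: [0.6322, 0.0441, 0.1244]
ee_rot: [-0.0, -0.226, 0.974, 0.0]
ft_force: [-0.0, 0.2, 0.7]
grip_width: 0.999
grip_force: 0.0
```

```bash
python3 -c "
from h import *
meas(8);st();goto([.631,.0443,.1238],np.degrees(2.0315))"
```

```text
yaw 2.0285 tz 0.0124 sd 0.0301 F [-0.  -0.3 -0.1] pos [0.6322 0.0444 0.1245] j7 1.866 t 24.8
{'time': 24.8, 'joint_pos': [-0.1437, 0.5674, -0.0159, 1.6847, 0.011, 0.8895, 1.8656], 'position': [0.6322, 0.0444, 0.1245], 'ee_rot': [0.0, -0.2274, 0.9738, -0.0], 'ft_force': [-0.7358, 0.317, 0.728], 'wrist_torque': [0.0876, 0.0171, 0.0268], 'grip_width': 0.998, 'grip_force': 0.0}
shift [0.0011, 0.0005, 0.0007] rot [-0.0001, 0.0001, -0.0019] yaw 116.29 j7 1.866
```

Re-centre on the axis and grip again.

Call:
move_arm --increments '[0.001,0.0003,0,0,0,0,0.001,0.0003,0,0,0,0]'

```text
time: 25.05
position: [0.6311, 0.0441, 0.1244]
ee_rot: [-0.0, -0.227, 0.974, 0.0]
ft_force: [-0.1, -0.5, 0.6]
grip_width: 0.998
grip_force: 0.0
```

Call:
move_arm --increments '[0,0,0,0,0,0,0,0,0,0,0,0,0,0,0,0,0,0,0,0,0,0,0,0,0,0,0,0,0,0,0,0,0,0,0,0,0,0,0,0,0,0]' --gripper 1

```text
time: 25.92
position: [0.6311, 0.0443, 0.1245]
ee_rot: [-0.0, -0.228, 0.974, 0.0]
ft_force: [-0.4, -0.1, 0.5]
grip_width: 0.395
grip_force: 29.5
```

```bash
python3 -c "
from h import *
meas(2)"
```

```text
yaw 2.0299 tz -0.0878 sd 0.0218 F [-0.2  0.4  0.3] pos [0.6311 0.0443 0.1245] j7 1.866 t 25.975
```

Call:
move_arm --increments '[0,0,0.0001,0,0,0.1,0,0,0.0002,0,0,0.2,0,0,0.0002,0,0,0.2]'

```text
time: 26.35
position: [0.6311, 0.0443, 0.1243]
ee_rot: [-0.0, -0.13, 0.992, -0.0]
ft_force: [-0.9, 0.4, 1.2]
grip_width: 0.395
grip_force: 29.6
```

```bash
python3 -c "
from h import *
meas(6)"
```

```text
yaw 1.8316 tz -0.1146 sd 0.0337 F [-0.9  0.7  0.8] pos [0.6311 0.0442 0.1243] j7 1.699 t 26.6
```

Call:
move_arm --increments '[0,0,0.0001,0,0,0.15,0,0,0.0003,0,0,0.3,0,0,0.0003,0,0,0.3]'

```text
time: 26.98
position: [0.6312, 0.0442, 0.124]
ee_rot: [-0.0, 0.02, 1.0, -0.0]
ft_force: [-0.5, 1.3, 1.3]
grip_width: 0.395
grip_force: 29.6
```

```bash
python3 -c "
from h import *
meas(6)"
```

```text
yaw 1.5327 tz -0.0698 sd 0.0279 F [-1.   0.5  1.8] pos [0.6311 0.0441 0.1239] j7 1.448 t 27.225
```

Call:
move_arm --increments '[0,0,0.0001,0,0,0.15,0,0,0.0002,0,0,0.3,0,0,0.0002,0,0,0.3]'

```text
time: 27.6
position: [0.6312, 0.0441, 0.1237]
ee_rot: [0.0, 0.169, 0.986, -0.0]
ft_force: [-0.6, 1.6, 0.8]
grip_width: 0.39
grip_force: 29.6
```

```bash
python3 -c "
from h import *
meas(6)"
```

```text
yaw 1.2329 tz -0.0986 sd 0.0282 F [-0.6  0.8  0.7] pos [0.6311 0.0441 0.1237] j7 1.198 t 27.85
```

Call:
move_arm --increments '[0,0,0.0001,0,0,0.15,0,0,0.0003,0,0,0.3,0,0,0.0003,0,0,0.3]'

```text
time: 28.22
position: [0.6311, 0.044, 0.1234]
ee_rot: [-0.0, 0.314, 0.949, -0.0]
ft_force: [-1.9, -1.0, 1.7]
grip_width: 0.391
grip_force: 29.6
```

```bash
python3 -c "
from h import *
meas(6)"
```

```text
yaw 0.9329 tz -0.1028 sd 0.0274 F [-1.6 -0.3  1. ] pos [0.6311 0.044  0.1234] j7 0.949 t 28.475
```

Call:
move_arm --increments '[0,0,0.0001,0,0,0.15,0,0,0.0002,0,0,0.3,0,0,0.0002,0,0,0.3]'

```text
time: 28.85
position: [0.631, 0.044, 0.1232]
ee_rot: [-0.0, 0.452, 0.892, -0.0]
ft_force: [-1.5, -1.4, 1.9]
grip_width: 0.394
grip_force: 29.6
```

```bash
python3 -c "
from h import *
meas(6)"
```

```text
yaw 0.6328 tz -0.1343 sd 0.0380 F [-1.4 -0.9  1.1] pos [0.631  0.044  0.1232] j7 0.701 t 29.1
```

Call:
move_arm --increments '[0,0,0.0001,0,0,0.1,0,0,0.0002,0,0,0.2,0,0,0.0002,0,0,0.2]'

```text
time: 29.48
position: [0.631, 0.044, 0.123]
ee_rot: [-0.0, 0.539, 0.842, -0.0]
ft_force: [-2.3, -2.2, 2.2]
grip_width: 0.394
grip_force: 29.6
```

```bash
python3 -c "
from h import *
meas(7)"
```

```text
yaw 0.4318 tz -0.1132 sd 0.0302 F [-2.9 -1.2  2.4] pos [0.631 0.044 0.123] j7 0.536 t 29.775
```

Call:
move_arm --increments '[0,0,0.0001,0,0,0.1,0,0,0.0002,0,0,0.2,0,0,0.0002,0,0,0.2]'

```text
time: 30.15
position: [0.631, 0.044, 0.1229]
ee_rot: [-0.0, 0.621, 0.784, -0.0]
ft_force: [-3.9, -1.4, 4.2]
grip_width: 0.395
grip_force: 29.6
```

```bash
python3 -c "
from h import *
meas(7)"
```

```text
yaw 0.2315 tz -0.1190 sd 0.0344 F [-4.5 -1.8  4. ] pos [0.631  0.044  0.1229] j7 0.372 t 30.45
```

Call:
move_arm --increments '[0,0,0.0001,0,0,0.1,0,0,0.0002,0,0,0.2,0,0,0.0002,0,0,0.2]'

```text
time: 30.82
position: [0.631, 0.044, 0.1227]
ee_rot: [-0.0, 0.697, 0.717, -0.0]
ft_force: [-5.7, -2.3, 5.2]
grip_width: 0.395
grip_force: 29.5
```

```bash
python3 -c "
from h import *
meas(7)"
```

```text
yaw 0.0303 tz -0.1214 sd 0.0233 F [-5.2 -1.7  5.5] pos [0.631  0.044  0.1227] j7 0.208 t 31.125
```

Call:
move_arm --increments '[-0.0002,-0.0005,-0.0003,0,0,0.1,-0.0002,-0.0005,-0.0002,0,0,0.2,-0.0002,-0.0005,-0.0002,0,0,0.2]'

```text
time: 31.5
position: [0.6308, 0.0439, 0.1227]
ee_rot: [0.0, 0.764, 0.645, -0.0]
ft_force: [-2.1, -2.3, 1.3]
grip_width: 0.399
grip_force: 29.6
```

```bash
python3 -c "
from h import *
meas(7)"
```

```text
yaw -0.1683 tz -0.1309 sd 0.0251 F [-1.5 -1.4 -1.1] pos [0.6308 0.044  0.1227] j7 0.045 t 31.8
```

Call:
move_arm --increments '[0,0,0.0001,0,0,0.1,0,0,0.0001,0,0,0.2,0,0,0.0001,0,0,0.2]'

```text
time: 32.17
position: [0.6308, 0.044, 0.1226]
ee_rot: [0.0, 0.825, 0.566, -0.0]
ft_force: [-1.9, -1.7, -2.5]
grip_width: 0.397
grip_force: 29.6
```

```bash
python3 -c "
from h import *
meas(7)
b=snap('side','s6.png');cv2.imwrite('pics/c6.png',np.hstack([cv2.resize(cv2.imread('pics/side4.png')[200:270,225:275],None,fx=8,fy=8,interpolation=cv2.INTER_CUBIC),cv2.resize(b[200:270,225:275,::-1],None,fx=8,fy=8,interpolation=cv2.INTER_CUBIC)]))"
```

```text
yaw -0.3683 tz -0.0946 sd 0.0334 F [-0.7 -1.  -3.6] pos [0.6307 0.044  0.1226] j7 -0.117 t 32.475
```

View pics/c6.png

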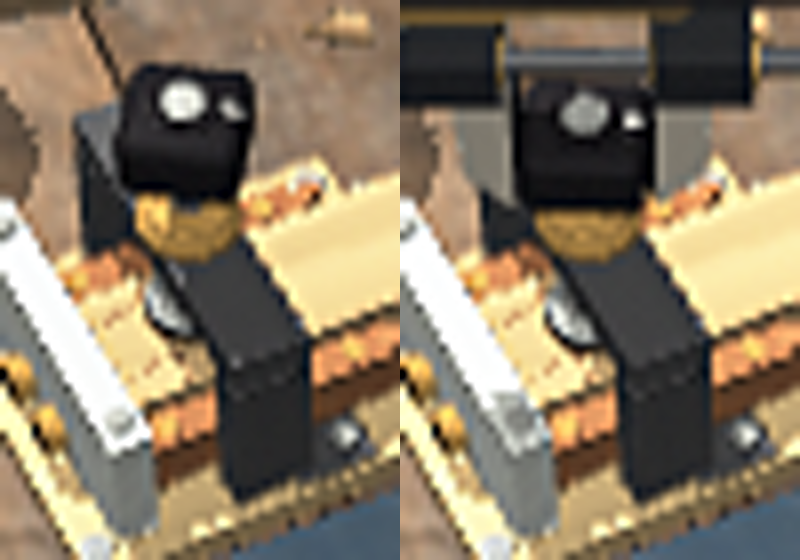

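```bash
cat log.txt; python3 - <<'E'
from h import *
print('px per mm z', (proj('side',[.631,.045,.132])-proj('side',[.631,.045,.126]))/6, proj('side',[[.631,.045,.132],[.631,.045,.126]]))
def cap(f,v0):
    g=cv2.imread(f)[:,:,:].min(2).astype(float);P={}
    for nm,(u0,u1,v0,v1) in dict(cap=(243,252,v0-4,v0+4)).items():
        w=np.clip(g[v0:v1,u0:u1]-90,0,None);y,x=np.mgrid[v0:v1,u0:u1];print(f,nm,(w*x).sum()/w.sum(),(w*y).sum()/w.sum())
cap('pics/side0.png',212);cap('pics/side4.png',212);cap('pics/s6.png',213)
a=cv2.cvtColor(cv2.imread('pics/side4.png'),6);b=cv2.cvtColor(cv2.imread('pics/s6.png'),6)
print(a[228:250,246:249].T);print(b[228:250,246:249].T)
E
```

```text
yaw 1.2890 tz -0.0924 sd 0.0354
yaw 0.9888 tz -0.0924 sd 0.0196
yaw 0.6886 tz -0.1110 sd 0.0266
yaw 0.3885 tz -0.0900 sd 0.0280
yaw 0.0888 tz -0.1135 sd 0.0476
yaw -0.2112 tz -0.1028 sd 0.0356
yaw -0.5111 tz -0.1176 sd 0.0242
yaw -0.8106 tz -0.1210 sd 0.0216
yaw -1.1101 tz -0.1149 sd 0.0415
yaw 2.0285 tz 0.0124 sd 0.0301
yaw 2.0299 tz -0.0878 sd 0.0218
yaw 1.8316 tz -0.1146 sd 0.0337
yaw 1.5327 tz -0.0698 sd 0.0279
yaw 1.2329 tz -0.0986 sd 0.0282
yaw 0.9329 tz -0.1028 sd 0.0274
yaw 0.6328 tz -0.1343 sd 0.0380
yaw 0.4318 tz -0.1132 sd 0.0302
yaw 0.2315 tz -0.1190 sd 0.0344
yaw 0.0303 tz -0.1214 sd 0.0233
yaw -0.1683 tz -0.1309 sd 0.0251
yaw -0.3683 tz -0.0946 sd 0.0334
px per mm z [[-0.01458873 -0.29042767]] [[246.84910939 212.53818465]
 [246.93664179 214.28075066]]
pics/side0.png cap 247.28151830094893 212.20605512878444
pics/side4.png cap 247.28964941569282 212.19949916527545
pics/s6.png cap 247.74922279792747 213.66321243523316
[[122 104 128 115  81 103  54  23  33  91 147 169 200  17  68 125 150 237
  233 235 231  84]
 [121 142 123 120  74  74 121 101  31  28  43 113 150  86  63 133  67 141
  241 237 209  59]
 [120 130 123 121  76  55  57  60  60  43  24  56 105  95  41 119 146 166
  197 140  94  91]]
[[139 111 125 118  72  60  40  29  41  79 110 124 159 193  87  34 166 242
  237 239 237  89]
 [130 151 129 127  82  61  68  61  30  28  36 100 162 158 141  17  86 195
  242 241 217  62]
 [127 136 130 126  80  61  65  66  66  47  26  52 123 177 157  25 166 247
  201 145  97  96]]
```

The picture shows the knob one turn round (mark again right of the cap, at (632,118) in the crop) and sunk about 5 mm. There is no clear torque rise yet, so I continue in small steps.

Call:
move_arm --increments '[0,0,0.0001,0,0,0.1,0,0,0.0002,0,0,0.2,0,0,0.0002,0,0,0.2]'

```text
time: 32.9
position: [0.6308, 0.0442, 0.1225]
ee_rot: [0.0, 0.877, 0.48, 0.0]
ft_force: [1.2, -0.7, -3.9]
grip_width: 0.393
grip_force: 29.6
```

```bash
python3 -c "
from h import *
meas(6);print(robot.get_obs()['effort'])"
```

```text
yaw -0.5681 tz -0.0174 sd 0.0389 F [ 0.9 -0.4 -5.1] pos [0.6307 0.0441 0.1225] j7 -0.279 t 33.15
[-1.03455246e-01 -7.07787037e+01  1.46645665e+01 -2.60057455e+01
  1.41999603e-02  2.92066829e-01  1.57609186e-02]
```

Call:
move_arm --increments '[0,0,0.0001,0,0,0.1,0,0,0.0002,0,0,0.2,0,0,0.0002,0,0,0.2]'

```text
time: 33.52
position: [0.6308, 0.0441, 0.1224]
ee_rot: [-0.0, 0.921, 0.39, 0.0]
ft_force: [0.5, -0.0, -4.6]
grip_width: 0.393
grip_force: 29.7
```

```bash
python3 -c "
from h import *
meas(6)"
```

```text
yaw -0.7683 tz -0.2160 sd 0.0426 F [ 0.7  0.7 -4.5] pos [0.6307 0.0441 0.1224] j7 -0.442 t 33.775
```

Call:
move_arm --increments '[0,0,0,0,0,0.04,0,0,0.0001,0,0,0.08]'

```text
time: 34.02
position: [0.6306, 0.044, 0.1223]
ee_rot: [-0.0, 0.936, 0.352, -0.0]
ft_force: [-0.4, 0.7, -3.2]
grip_width: 0.393
grip_force: 29.4
```

```bash
python3 -c "
from h import *
meas(5)"
```

```text
yaw -0.8514 tz 0.3234 sd 0.0754 F [-0.3  1.  -2.8] pos [0.6307 0.044  0.1223] j7 -0.507 t 34.225
```

Call:
move_arm --increments '[0,0,0,0,0,0.04,0,0,0,0,0,0.08]'

```text
time: 34.48
position: [0.6306, 0.044, 0.1223]
ee_rot: [-0.0, 0.95, 0.314, 0.0]
ft_force: [-0.0, 1.9, -4.2]
grip_width: 0.393
grip_force: 29.5
```

```bash
python3 -c "
from h import *
o=robot.get_obs();print(o['wrist_torque'][2],o['qd'][6]);meas(5)"
```

```text
0.37104359196870373 -0.25886999456503873
yaw -0.9321 tz 0.1847 sd 0.1119 F [-0.4  1.4 -2.9] pos [0.6306 0.044  0.1222] j7 -0.572 t 34.675
```

Call:
move_arm --increments '[0,0,0,0,0,0.04,0,0,0.0001,0,0,0.08]'

```text
time: 34.92
position: [0.6306, 0.044, 0.1222]
ee_rot: [-0.0, 0.961, 0.275, -0.0]
ft_force: [-0.7, 2.0, -1.3]
grip_width: 0.394
grip_force: 29.6
```

```bash
python3 -c "
from h import *
o=robot.get_obs();print(o['wrist_torque'][2],o['qd'][6]);meas(5)"
```

```text
0.39794470601696474 -0.25874874171565654
yaw -1.0120 tz 0.2849 sd 0.1055 F [-1.3  1.4 -1.1] pos [0.6306 0.044  0.1222] j7 -0.637 t 35.125
```

Call:
move_arm --increments '[0,0,0,0,0,-0.1,0,0,0,0,0,-0.2,0,0,0,0,0,-0.2,0,0,0,0,0,-0.16,0,0,0,0,0,-0.12,0,0,0,0,0,-0.08,0,0,0,0,0,-0.04]'

```text
time: 36.0
position: [0.6307, 0.044, 0.1222]
ee_rot: [0.0, 0.956, 0.294, 0.0]
ft_force: [-3.7, 1.8, 2.1]
grip_width: 0.388
grip_force: 29.8
```

```bash
cat >> h.py <<'E'
def dyn():
    o=robot.get_obs();q=o['ee_rot'];R=Ro.from_quat([q[1],q[2],q[3],q[0]]).as_matrix();print('yaw %.4f tz %.4f qd7 %.3f t %.2f'%(np.arctan2(R[1,1],R[0,1]),o['wrist_torque'][2],o['qd'][6],o['time']),np.round(o['ft_force'],1))
E
python3 -c "
from h import *
dyn()"
```

```text
yaw -0.9730 tz 0.3887 qd7 -0.258 t 36.00 [-3.7  1.8  2.1]
```

Call:
move_arm --increments '[0,0,0,0,0,-0.1,0,0,0,0,0,-0.16,0,0,0,0,0,-0.16,0,0,0,0,0,-0.12,0,0,0,0,0,-0.08,0,0,0,0,0,-0.04,0,0,0,0,0,0]'

```text
time: 36.88
position: [0.6307, 0.044, 0.1222]
ee_rot: [0.0, 0.956, 0.294, 0.0]
ft_force: [-3.6, 1.8, 4.2]
grip_width: 0.39
grip_force: 29.8
```

```bash
python3 -c "
from h import *
dyn()"
```

```text
yaw -0.9730 tz 0.3380 qd7 -0.258 t 36.88 [-3.6  1.8  4.2]
```

Call:
move_arm --increments '[0,0,0,0,0,-0.1,0,0,0,0,0,-0.16,0,0,0,0,0,-0.16,0,0,0,0,0,-0.12,0,0,0,0,0,-0.08,0,0,0,0,0,-0.04,0,0,0,0,0,0]'

```text
time: 37.75
position: [0.6307, 0.044, 0.1221]
ee_rot: [0.0, 0.956, 0.294, -0.0]
ft_force: [-3.6, 2.4, 5.0]
grip_width: 0.389
grip_force: 29.8
```

```bash
python3 -c "
from h import *
dyn()"
```

```text
yaw -0.9741 tz 0.4527 qd7 -0.258 t 37.75 [-3.6  2.4  5. ]
```

Call:
move_arm --increments '[0,0,0,0,0,-0.1,0,0,0,0,0,-0.16,0,0,0,0,0,-0.16,0,0,0,0,0,-0.12,0,0,0,0,0,-0.08,0,0,0,0,0,-0.04,0,0,0,0,0,0]'

```text
time: 38.62
position: [0.6307, 0.044, 0.1222]
ee_rot: [0.0, 0.956, 0.294, -0.0]
ft_force: [-4.4, 1.8, 4.5]
grip_width: 0.389
grip_force: 29.8
```

```bash
python3 -c "
from h import *
dyn()"
```

```text
yaw -0.9744 tz 0.4328 qd7 -0.257 t 38.62 [-4.4  1.8  4.5]
```

Call:
move_arm --increments '[0,0,0,0,0,-0.1,0,0,0,0,0,-0.16,0,0,0,0,0,-0.16,0,0,0,0,0,-0.12,0,0,0,0,0,-0.08,0,0,0,0,0,-0.04,0,0,0,0,0,0]'

```text
time: 39.5
position: [0.6307, 0.044, 0.1221]
ee_rot: [0.0, 0.956, 0.294, -0.0]
ft_force: [-4.8, 1.9, 5.0]
grip_width: 0.391
grip_force: 29.8
```

```bash
python3 -c "
from h import *
dyn()"
```

```text
yaw -0.9744 tz 0.4506 qd7 -0.257 t 39.50 [-4.8  1.9  5. ]
```

Call:
move_arm --increments '[0,-0.0003,-0.0004,0,0,-0.1,0,-0.0003,-0.0006,0,0,-0.27,0,-0.0003,-0.0007,0,0,-0.44,0,-0.0003,-0.0009,0,0,-0.61,0,-0.0003,-0.0011,0,0,-0.78,0,-0.0003,-0.0012,0,0,-0.95,0,-0.0003,-0.0014,0,0,-1.12,0,-0.0003,-0.0016,0,0,-1.29,0,-0.0003,-0.0018,0,0,-1.46,0,-0.0003,-0.0019,0,0,-1.63,0,-0.0003,-0.0021,0,0,-1.8,0,-0.0003,-0.0022,0,0,-1.97,0,-0.0003,-0.0024,0,0,-2.14,0,-0.0003,-0.0025,0,0,-2.3,0,-0.0003,-0.0025,0,0,-2.3,0,-0.0003,-0.0025,0,0,-2.26,0,-0.0003,-0.0024,0,0,-2.22,0,-0.0003,-0.0024,0,0,-2.18]'

```text
time: 41.75
position: [0.6309, 0.0441, 0.1239]
ee_rot: [0.0, 0.182, 0.983, -0.0]
ft_force: [4.4, 1.4, -10.3]
grip_width: 0.397
grip_force: 29.8
```

```bash
python3 -c "
from h import *
dyn()"
```

```text
yaw 1.2042 tz 0.1480 qd7 -0.268 t 41.75 [  4.4   1.4 -10.3]
```

Call:
move_arm --increments '[0,0,0,0,0,0.05,0,0,0.0001,0,0,0.1]'

```text
time: 42.0
position: [0.6309, 0.0441, 0.1238]
ee_rot: [0.0, 0.231, 0.973, -0.0]
ft_force: [4.9, 2.1, -10.9]
grip_width: 0.389
grip_force: 29.8
```

```bash
python3 -c "
from h import *
dyn()"
```

```text
yaw 1.1039 tz 0.0997 qd7 -0.329 t 42.00 [  4.9   2.1 -10.9]
```

Call:
move_arm --increments '[0,0,0,0,0,0.05,0,0,0.0001,0,0,0.1]'

```text
time: 42.25
position: [0.6309, 0.044, 0.1237]
ee_rot: [0.0, 0.28, 0.96, -0.0]
ft_force: [4.2, 1.3, -10.8]
grip_width: 0.39
grip_force: 29.8
```

```bash
python3 -c "
from h import *
dyn()"
```

```text
yaw 1.0038 tz 0.0566 qd7 -0.328 t 42.25 [  4.2   1.3 -10.8]
```

Call:
move_arm --increments '[0,0,0,0,0,0.05,0,0,0.0001,0,0,0.1]'

```text
time: 42.5
position: [0.6309, 0.0441, 0.1236]
ee_rot: [0.0, 0.327, 0.945, -0.0]
ft_force: [4.8, 1.6, -11.1]
grip_width: 0.389
grip_force: 29.8
```

```bash
python3 -c "
from h import *
dyn()"
```

```text
yaw 0.9039 tz 0.0480 qd7 -0.329 t 42.50 [  4.8   1.6 -11.1]
```

Call:
move_arm --increments '[0,0,0,0,0,0.05,0,0,0.0001,0,0,0.1]'

```text
time: 42.75
position: [0.6309, 0.044, 0.1235]
ee_rot: [0.0, 0.374, 0.927, -0.0]
ft_force: [4.9, 1.0, -10.4]
grip_width: 0.388
grip_force: 29.8
```

```bash
python3 -c "
from h import *
dyn()"
```

```text
yaw 0.8039 tz 0.0901 qd7 -0.327 t 42.75 [  4.9   1.  -10.4]
```

Call:
move_arm --increments '[0,0,0,0,0,0.05,0,0,0.0001,0,0,0.1]'

```text
time: 43.0
position: [0.6309, 0.0441, 0.1234]
ee_rot: [0.0, 0.42, 0.908, -0.0]
ft_force: [4.8, 1.1, -12.1]
grip_width: 0.388
grip_force: 29.8
```

```bash
python3 -c "
from h import *
dyn()"
```

```text
yaw 0.7039 tz 0.1121 qd7 -0.328 t 43.00 [  4.8   1.1 -12.1]
```

Call:
move_arm --increments '[0,-0.0002,0.0004,0,0,0.05,0,-0.0002,0.0006,0,0,0.1]'

```text
time: 43.25
position: [0.6309, 0.044, 0.1233]
ee_rot: [0.001, 0.465, 0.885, 0.0]
ft_force: [3.7, 1.0, -6.7]
grip_width: 0.393
grip_force: 29.8
```

```bash
python3 -c "
from h import *
dyn()"
```

```text
yaw 0.6039 tz 0.1059 qd7 -0.327 t 43.25 [ 3.7  1.  -6.7]
```

Call:
move_arm --increments '[0,0,0,0,0,0.05,0,0,0.0001,0,0,0.1]'

```text
time: 43.5
position: [0.6309, 0.044, 0.1232]
ee_rot: [0.001, 0.508, 0.861, 0.0]
ft_force: [2.9, 1.2, -7.7]
grip_width: 0.394
grip_force: 29.8
```

```bash
python3 -c "
from h import *
dyn()"
```

```text
yaw 0.5040 tz 0.1197 qd7 -0.327 t 43.50 [ 2.9  1.2 -7.7]
```

Call:
move_arm --increments '[0,0,0,0,0,0.05,0,0,0.0001,0,0,0.1]'

```text
time: 43.75
position: [0.6309, 0.0439, 0.1232]
ee_rot: [0.001, 0.551, 0.835, 0.0]
ft_force: [2.7, 1.3, -6.6]
grip_width: 0.388
grip_force: 29.8
```

```bash
python3 -c "
from h import *
dyn()"
```

```text
yaw 0.4039 tz 0.1975 qd7 -0.327 t 43.75 [ 2.7  1.3 -6.6]
```

Call:
move_arm --increments '[0,0,0,0,0,0.05,0,0,0.0001,0,0,0.1]'

```text
time: 44.0
position: [0.6308, 0.044, 0.1231]
ee_rot: [0.001, 0.592, 0.806, 0.0]
ft_force: [4.0, 0.9, -7.1]
grip_width: 0.389
grip_force: 29.8
```

```bash
python3 -c "
from h import *
dyn()"
```

```text
yaw 0.3041 tz 0.1775 qd7 -0.324 t 44.00 [ 4.   0.9 -7.1]
```

Call:
move_arm --increments '[0,0,0,0,0,0.05,0,0,0.0001,0,0,0.1]'

```text
time: 44.25
position: [0.6308, 0.0439, 0.123]
ee_rot: [0.001, 0.631, 0.775, 0.0]
ft_force: [3.1, 0.7, -6.6]
grip_width: 0.391
grip_force: 29.8
```

```bash
python3 -c "
from h import *
dyn()"
```

```text
yaw 0.2041 tz 0.2336 qd7 -0.324 t 44.25 [ 3.1  0.7 -6.6]
```

Call:
move_arm --increments '[0,0,0,0,0,0.05,0,0,0.0001,0,0,0.1]'

```text
time: 44.5
position: [0.6308, 0.0439, 0.123]
ee_rot: [0.001, 0.669, 0.743, 0.0]
ft_force: [2.8, 1.2, -6.6]
grip_width: 0.393
grip_force: 29.8
```

```bash
python3 -c "
from h import *
dyn()"
```

```text
yaw 0.1041 tz 0.2767 qd7 -0.324 t 44.50 [ 2.8  1.2 -6.6]
```

Call:
move_arm --increments '[0,0,0,0,0,0.05,0,0,0.0001,0,0,0.1]'

```text
time: 44.75
position: [0.6308, 0.0439, 0.1229]
ee_rot: [0.001, 0.706, 0.709, 0.0]
ft_force: [2.9, 1.2, -6.1]
grip_width: 0.391
grip_force: 29.8
```

```bash
python3 -c "
from h import *
dyn()"
```

```text
yaw 0.0042 tz 0.2677 qd7 -0.323 t 44.75 [ 2.9  1.2 -6.1]
```

Call:
move_arm --increments '[0,0,0,0,0,0.05,0,0,0.0001,0,0,0.1]'

```text
time: 45.0
position: [0.6308, 0.0439, 0.1228]
ee_rot: [0.001, 0.74, 0.672, 0.0]
ft_force: [2.5, 0.2, -5.2]
grip_width: 0.388
grip_force: 29.8
```

```bash
python3 -c "
from h import *
dyn()"
```

```text
yaw -0.0957 tz 0.3983 qd7 -0.324 t 45.00 [ 2.5  0.2 -5.2]
```

Call:
move_arm --increments '[0,0,0,0,0,0.05,0,0,0.0001,0,0,0.1]'

```text
time: 45.25
position: [0.6307, 0.0439, 0.1228]
ee_rot: [0.001, 0.773, 0.635, 0.0]
ft_force: [2.2, 0.2, -4.0]
grip_width: 0.385
grip_force: 29.8
```

```bash
python3 -c "
from h import *
dyn()"
```

```text
yaw -0.1957 tz 0.3470 qd7 -0.323 t 45.25 [ 2.2  0.2 -4. ]
```

Call:
move_arm --increments '[0,0,0,0,0,0.05,0,0,0.0001,0,0,0.1]'

```text
time: 45.5
position: [0.6307, 0.0439, 0.1227]
ee_rot: [0.001, 0.804, 0.595, 0.0]
ft_force: [3.6, 0.7, -4.7]
grip_width: 0.391
grip_force: 29.8
```

```bash
python3 -c "
from h import *
dyn()"
```

```text
yaw -0.2956 tz 0.3620 qd7 -0.323 t 45.50 [ 3.6  0.7 -4.7]
```

Call:
move_arm --increments '[0,0,0,0,0,0.05,0,0,0.0001,0,0,0.1]'

```text
time: 45.75
position: [0.6307, 0.0439, 0.1227]
ee_rot: [0.0, 0.832, 0.554, 0.0]
ft_force: [2.7, 1.4, -4.6]
grip_width: 0.389
grip_force: 29.8
```

```bash
python3 -c "
from h import *
dyn()"
```

```text
yaw -0.3956 tz 0.3838 qd7 -0.322 t 45.75 [ 2.7  1.4 -4.6]
```

Call:
move_arm --increments '[0,0,0,0,0,0.05,0,0,0.0001,0,0,0.1]'

```text
time: 46.0
position: [0.6307, 0.0439, 0.1226]
ee_rot: [0.001, 0.859, 0.512, 0.0]
ft_force: [2.3, -0.4, -4.1]
grip_width: 0.391
grip_force: 29.8
```

```bash
python3 - <<'E'
from h import *
dyn()
E
```

```text
yaw -0.4956 tz 0.4283 qd7 -0.322 t 46.00 [ 2.3 -0.4 -4.1]
```

```bash
python3 - <<'E'
import numpy as np
from scipy.optimize import curve_fit
d=np.array([[1.204,.148],[1.104,.0997],[1.004,.0566],[.904,.048],[.804,.0901],[.704,.1121],[.604,.1059],[.504,.1197],[.404,.1975],[.304,.1775],[.204,.2336],[.104,.2767],[.004,.2677],[-.096,.3983],[-.196,.347],[-.296,.362],[-.396,.3838],[-.496,.4283]])
f=lambda y,b,t,s:b+s*np.clip(t-y,0,None)
p,c=curve_fit(f,d[:,0],d[:,1],[.1,.6,.25]);print(p,np.sqrt(np.diag(c)),np.std(f(d[:,0],*p)-d[:,1]))
for s in(.16,.2,.25,.3):
    g=lambda y,b,t:f(y,b,t,s);p,c=curve_fit(g,d[:,0],d[:,1],[.1,.6]);print(s,p,np.sqrt(np.diag(c)),np.std(g(d[:,0],*p)-d[:,1]))
g=lambda y,t:f(y,.11,t,.16);p,c=curve_fit(g,d[:,0],d[:,1],[.6]);print(p)
E
```

```text
[0.09241667 0.67453865 0.29396504] [0.01354268 0.08131763 0.02774037] 0.03028235024248013
0.16 [0.10781992 1.00399998] [0.03307815 0.22647061] 0.05401444398648685
0.2 [0.09705592 0.90400009] [0.02543872 0.13933359] 0.04154013001704811
0.25 [0.08848    0.79934154] [0.01533199 0.0721644 ] 0.03232266569991896
0.3 [0.09241667 0.66205556] [0.01313331 0.05361652] 0.030330086822603495
[0.99491667]
```

Call:
move_arm --increments '[0,0,-0.0001,0,0,-0.17,0,0,-0.0002,0,0,-0.34,0,0,-0.0004,0,0,-0.51,0,0,-0.0005,0,0,-0.68,0,0,-0.0007,0,0,-0.85,0,0,-0.0008,0,0,-1.02,0,0,-0.001,0,0,-1.19,0,0,-0.0011,0,0,-1.36,0,0,-0.0013,0,0,-1.53,0,0,-0.0013,0,0,-1.6,0,0,-0.0013,0,0,-1.6,0,0,-0.0013,0,0,-1.56,0,0,-0.0012,0,0,-1.51,0,0,-0.0012,0,0,-1.46]'

```text
time: 47.75
position: [0.6309, 0.044, 0.1236]
ee_rot: [0.001, 0.299, 0.954, 0.0]
ft_force: [4.4, 1.6, -6.1]
grip_width: 0.391
grip_force: 29.8
```

```bash
python3 -c "
from h import *
dyn()"
```

```text
yaw 0.9638 tz 0.0191 qd7 -0.329 t 47.75 [ 4.4  1.6 -6.1]
```

Call:
move_arm --increments '[0,0,0,0,0,0.05,0,0,0.0001,0,0,0.1]'

```text
time: 48.0
position: [0.6309, 0.044, 0.1235]
ee_rot: [0.001, 0.346, 0.938, 0.0]
ft_force: [4.7, 0.6, -5.9]
grip_width: 0.394
grip_force: 29.8
```

```bash
python3 -c "
from h import *
dyn()"
```

```text
yaw 0.8638 tz 0.1311 qd7 -0.330 t 48.00 [ 4.7  0.6 -5.9]
```

Call:
move_arm --increments '[0,0,0,0,0,0.05,0,0,0.0001,0,0,0.1]'

```text
time: 48.25
position: [0.6309, 0.044, 0.1234]
ee_rot: [0.001, 0.393, 0.92, 0.0]
ft_force: [4.2, 1.2, -5.6]
grip_width: 0.393
grip_force: 29.8
```

```bash
python3 -c "
from h import *
dyn()"
```

```text
yaw 0.7639 tz 0.0686 qd7 -0.328 t 48.25 [ 4.2  1.2 -5.6]
```

Call:
move_arm --increments '[0,0,0,0,0,0.05,0,0,0.0001,0,0,0.1]'

```text
time: 48.5
position: [0.6309, 0.044, 0.1234]
ee_rot: [0.001, 0.438, 0.899, 0.0]
ft_force: [5.1, 2.1, -5.6]
grip_width: 0.393
grip_force: 29.8
```

```bash
python3 -c "
from h import *
dyn()"
```

```text
yaw 0.6640 tz 0.1290 qd7 -0.328 t 48.50 [ 5.1  2.1 -5.6]
```

Call:
move_arm --increments '[0,0,0,0,0,0.05,0,0,0.0001,0,0,0.1]'

```text
time: 48.75
position: [0.6309, 0.044, 0.1233]
ee_rot: [0.001, 0.482, 0.876, 0.0]
ft_force: [4.4, 1.5, -5.2]
grip_width: 0.389
grip_force: 29.8
```

```bash
python3 -c "
from h import *
dyn()"
```

```text
yaw 0.5639 tz 0.1762 qd7 -0.329 t 48.75 [ 4.4  1.5 -5.2]
```

Call:
move_arm --increments '[0,0,0,0,0,0.05,0,0,0.0001,0,0,0.1]'

```text
time: 49.0
position: [0.6309, 0.044, 0.1232]
ee_rot: [0.001, 0.526, 0.851, 0.0]
ft_force: [3.7, 0.8, -5.6]
grip_width: 0.386
grip_force: 29.8
```

```bash
python3 -c "
from h import *
dyn()"
```

```text
yaw 0.4640 tz 0.1609 qd7 -0.325 t 49.00 [ 3.7  0.8 -5.6]
```

Call:
move_arm --increments '[0,0,0,0,0,0.05,0,0,0.0001,0,0,0.1]'

```text
time: 49.25
position: [0.6309, 0.0439, 0.1231]
ee_rot: [0.001, 0.567, 0.823, 0.0]
ft_force: [3.4, 1.2, -5.0]
grip_width: 0.39
grip_force: 29.8
```

```bash
python3 -c "
from h import *
dyn()"
```

```text
yaw 0.3639 tz 0.1710 qd7 -0.325 t 49.25 [ 3.4  1.2 -5. ]
```

Call:
move_arm --increments '[0,0,0,0,0,0.05,0,0,0.0001,0,0,0.1]'

```text
time: 49.5
position: [0.6308, 0.0439, 0.1231]
ee_rot: [0.001, 0.608, 0.794, 0.0]
ft_force: [4.5, 1.4, -4.2]
grip_width: 0.392
grip_force: 29.8
```

```bash
python3 -c "
from h import *
dyn()"
```

```text
yaw 0.2640 tz 0.2639 qd7 -0.326 t 49.50 [ 4.5  1.4 -4.2]
```

Call:
move_arm --increments '[0,0,0,0,0,0.05,0,0,0.0001,0,0,0.1]'

```text
time: 49.75
position: [0.6308, 0.0439, 0.123]
ee_rot: [0.001, 0.647, 0.763, 0.0]
ft_force: [4.8, 0.4, -4.1]
grip_width: 0.386
grip_force: 29.8
```

```bash
python3 -c "
from h import *
dyn()"
```

```text
yaw 0.1641 tz 0.2065 qd7 -0.324 t 49.75 [ 4.8  0.4 -4.1]
```

Call:
move_arm --increments '[0,0,0,0,0,0.05,0,0,0.0001,0,0,0.1]'

```text
time: 50.0
position: [0.6308, 0.0439, 0.1229]
ee_rot: [0.001, 0.684, 0.729, 0.0]
ft_force: [2.8, 0.4, -4.7]
grip_width: 0.39
grip_force: 29.8
```

```bash
python3 -c "
from h import *
dyn()"
```

```text
yaw 0.0640 tz 0.2836 qd7 -0.324 t 50.00 [ 2.8  0.4 -4.7]
```

Call:
move_arm --increments '[0,0,0,0,0,0.05,0,0,0.0001,0,0,0.1]'

```text
time: 50.25
position: [0.6308, 0.0439, 0.1229]
ee_rot: [0.001, 0.72, 0.694, 0.0]
ft_force: [3.5, 1.2, -5.0]
grip_width: 0.388
grip_force: 29.8
```

```bash
python3 -c "
from h import *
dyn()"
```

```text
yaw -0.0358 tz 0.3029 qd7 -0.324 t 50.25 [ 3.5  1.2 -5. ]
```

Call:
move_arm --increments '[0,0,0.0001,0,0,0.05,0,0,0.0001,0,0,0.1,0,0,0.0002,0,0,0.15]'

```text
time: 50.62
position: [0.6307, 0.0439, 0.1227]
ee_rot: [0.0, 0.77, 0.638, 0.0]
ft_force: [3.2, 0.3, -4.0]
grip_width: 0.392
grip_force: 29.8
```

```bash
python3 -c "
from h import *
dyn()"
```

```text
yaw -0.1858 tz 0.3140 qd7 -0.323 t 50.62 [ 3.2  0.3 -4. ]
```

Call:
move_arm --increments '[0,0,0.0001,0,0,0.05,0,0,0.0001,0,0,0.1,0,0,0.0001,0,0,0.15]'

```text
time: 51.0
position: [0.6307, 0.0438, 0.1227]
ee_rot: [0.0, 0.815, 0.579, 0.0]
ft_force: [2.4, 0.4, -3.5]
grip_width: 0.393
grip_force: 29.8
```

```bash
python3 -c "
from h import *
dyn()"
```

```text
yaw -0.3357 tz 0.3695 qd7 -0.324 t 51.00 [ 2.4  0.4 -3.5]
```

Call:
move_arm --increments '[0,0,0.0001,0,0,0.05,0,0,0.0001,0,0,0.1,0,0,0.0001,0,0,0.15]'

```text
time: 51.38
position: [0.6306, 0.0439, 0.1225]
ee_rot: [0.0, 0.856, 0.516, 0.0]
ft_force: [3.1, 0.3, -3.4]
grip_width: 0.39
grip_force: 29.8
```

```bash
python3 -c "
from h import *
dyn()"
```

```text
yaw -0.4856 tz 0.3768 qd7 -0.323 t 51.38 [ 3.1  0.3 -3.4]
```

Call:
move_arm --increments '[0,0,0.0001,0,0,0.05,0,0,0.0001,0,0,0.1,0,0,0.0001,0,0,0.15]'

```text
time: 51.75
position: [0.6306, 0.0439, 0.1224]
ee_rot: [0.0, 0.893, 0.451, 0.0]
ft_force: [2.4, 0.2, -2.8]
grip_width: 0.392
grip_force: 29.8
```

```bash
python3 -c "
from h import *
dyn()"
```

```text
yaw -0.6356 tz 0.4141 qd7 -0.321 t 51.75 [ 2.4  0.2 -2.8]
```

```bash
python3 - <<'E'
import numpy as np
from scipy.optimize import curve_fit
d=np.array([[1.204,.148],[1.104,.0997],[1.004,.0566],[.904,.048],[.804,.0901],[.704,.1121],[.604,.1059],[.504,.1197],[.404,.1975],[.304,.1775],[.204,.2336],[.104,.2767],[.004,.2677],[-.096,.3983],[-.196,.347],[-.296,.362],[-.396,.3838],[-.496,.4283],
[.964,.0191],[.864,.1311],[.764,.0686],[.664,.129],[.564,.1762],[.464,.1609],[.364,.171],[.264,.2639],[.164,.2065],[.064,.2836],[-.036,.3029],[-.186,.314],[-.336,.3695],[-.486,.3768],[-.636,.4141]])
e=np.array([[-.93,.371],[-1.012,.398],[-.974,.3887],[-.974,.338],[-.974,.4527],[-.974,.4328],[-.974,.4506]])
f=lambda y,b,t,s:b+s*np.clip(t-y,0,None)
for n,D in(('new',d),('all',np.r_[d,e]),('near',d[d[:,0]>-.1])):
    p,c=curve_fit(f,D[:,0],D[:,1],[.1,.6,.25]);print(n,p,np.sqrt(np.diag(c)),np.std(f(D[:,0],*p)-D[:,1]))
    p,c=curve_fit(lambda y,t,s:f(y,.11,t,s),D[:,0],D[:,1],[.6,.25]);print(' b=.11',p,np.sqrt(np.diag(c)))
E
```

```text
new [0.08465714 0.78568918 0.25487474] [0.01263768 0.0704662  0.01631754] 0.031880128646563234
 b=.11 [0.69674002 0.25164147] [0.05668557 0.01938157]
all [0.08325068 0.9639998  0.18756962] [0.02326974 0.14732755 0.01274218] 0.044760143873137315
 b=.11 [0.83613338 0.18532687] [0.08196484 0.01389283]
near [0.08265    0.74865454 0.29120377] [0.0127738  0.0758256  0.03576636] 0.03389271109985465
 b=.11 [0.61763087 0.31421889] [0.06113184 0.04584619]
```

Call:
move_arm --increments '[0,0,0.0001,0,0,0.05,0,0,0.0001,0,0,0.1,0,0,0.0002,0,0,0.15,0,0,0.0002,0,0,0.2,0,0,0.0002,0,0,0.255,0,0,0.0002,0,0,0.255,0,0,0.0002,0,0,0.255,0,0,0.0002,0,0,0.255]'

```text
time: 52.75
position: [0.6306, 0.044, 0.1222]
ee_rot: [0.0, 0.942, 0.336, 0.0]
ft_force: [1.5, 0.3, 1.2]
grip_width: 0.387
grip_force: 29.8
```

```bash
python3 -c "
from h import *
dyn()"
```

```text
yaw -0.8855 tz -0.0300 qd7 0.002 t 52.75 [1.5 0.3 1.2]
```

Call:
move_arm --increments '[0,0,0,0,0,0,0,0,0,0,0,0,0,0,0,0,0,0,0,0,0,0,0,0,0,0,0,0,0,0,0,0,0,0,0,0]' --gripper -1

```text
time: 53.5
position: [0.6303, 0.044, 0.1218]
ee_rot: [-0.0, 0.942, 0.336, -0.0]
ft_force: [0.1, 0.9, -0.6]
grip_width: 0.977
grip_force: 0.0
```

Call:
move_arm --increments '[0,0,-0.02,0,0,0,0,0,-0.06,0,0,0,0,0,-0.1,0,0,0,0,0,-0.12,0,0,0,0,0,-0.12,0,0,0,0,0,-0.12,0,0,0]'

```text
time: 54.25
position: [0.63, 0.0441, 0.2417]
ee_rot: [-0.0, 0.942, 0.336, -0.0]
ft_force: [-0.4, -0.9, -0.5]
grip_width: 0.998
grip_force: 0.0
```

```bash
python3 -c "
from h import *
dyn()
b=snap('side','s7.png');cv2.imwrite('pics/c7.png',cv2.resize(b[190:290,215:325],None,fx=6,fy=6,interpolation=cv2.INTER_CUBIC)[:,:,::-1])"
```

```text
yaw -0.8850 tz 0.0289 qd7 0.000 t 54.25 [-0.4 -0.9 -0.5]
```

View pics/c7.png

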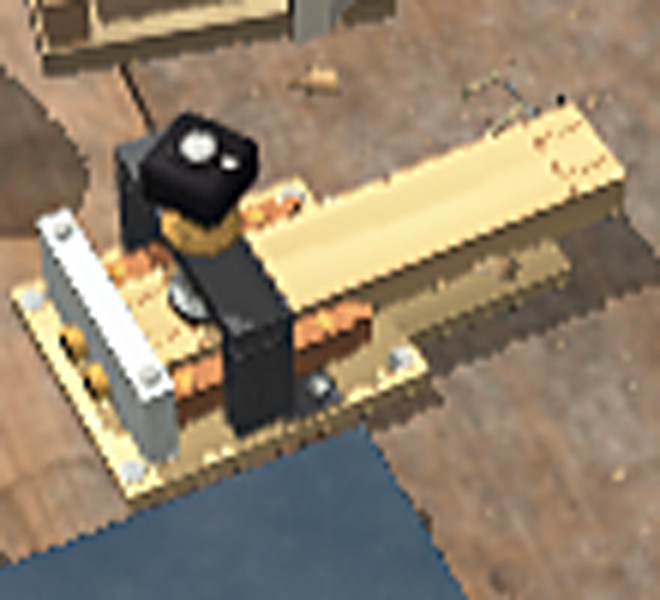

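The picture shows the rail flat between the fences with its end at the bush plate and the foot down on it. The gripper is clear, so I hand in.

```bash
python3 -c "
from bench import robot
print(robot.finish_job())"
```

```text
the job is handed in; nothing more can be done
None
```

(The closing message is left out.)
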